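# Unclamp the welded pivot posts and stand them on the transfer pallet

## Task

Clear the welding bench: slide the vise jaw open, lift out the clamped pivot post, and stand it and every pivot post that lies on the bench upright on its foot plate on the grey pallet, each centred on a green spot of its own. Push the empty vise's jaw fully shut again, and leave the other tools and stock where they are.

Things in the scene. Friction and masses are not known exactly. Their poses are not given: they have to be found in the camera images.
- post_v: welded pivot post in the vise, 160 mm tall, 0.75 kg. Origin: centre of the foot plate's underside; z: from foot up along the post; y: along the pin. Dark foot plate 56 (x) x 70 (y) x 14 mm; yellow 24 mm square bar, z = 14 to 104 mm; blue boss, a 56 mm cylinder 36 mm long along y, centred at z = 132 mm. Starts lying level in the vise, z to vise -x, boss overhanging freely
- pin_v (a point): centre of the brass pin (12 mm diameter) of post_v, 132 mm from its origin along z, axes as the post; flat pin ends 52 mm apart along y, first 72 mm up. Pinched hard (100 N or more) by its pin ends the post nearly keeps its angle; at some 10 to 20 N (fingers about 4 mm wider than at 120 N; they yield) it turns on the pin and the foot swings down; wider, it drops. Centre of mass 85 mm from the pin
- pin_a (a point): the same pin centre on post_a (None if absent); it starts 28 mm above the bench
- pin_b (a point): the same pin centre on post_b (None if absent); it starts 28 mm above the bench
- pin_c (a point): the same pin centre on post_c (None if absent); it starts 28 mm above the bench
- post_a: a pivot post like post_v, lying on the bench on one 56 mm-wide side (its z axis level, its y axis level, centre line 28 mm above the bench). Same sizes, axes, grip behaviour as post_v. Not every start has it (then it is None).
- post_b: a pivot post like post_v, lying on the bench on one 56 mm-wide side (its z axis level, its y axis level, centre line 28 mm above the bench). Same sizes, axes, grip behaviour as post_v. Not every start has it (then it is None).
- post_c: a pivot post like post_v, lying on the bench on one 56 mm-wide side (its z axis level, its y axis level, centre line 28 mm above the bench). Same sizes, axes, grip behaviour as post_v. Not every start has it (then it is None).
- vise: blue vise, bolted down, 130 x 210 mm, elsewhere at each start. Origin: on the bench under the jaws' middle; y: the way the moving jaw opens. Bed 60 mm above the bench; jaws 50 mm long (x -25 to 25 mm), the clamped bar's centre line at y = -20 mm; both jaws' tops 91 to 95 mm above the bench. The moving jaw's lip overhangs the bar and blocks it from rising until open by some 13 mm
- jaw (a joint): the vise's moving jaw, slides along the vise's +y: 0 = shut (as at the start), 0.055 = fully open; friction about 3 N, stays where it is left
- jaw_tab (a point): middle of the red upright grip tab on the moving jaw, 122 mm above the bench; tab 40 mm (vise x) x 14 mm (vise y), 46 mm tall, its top 15 mm above this point, jaw top 28 mm below it; axes as the vise
- pallet: grey transfer plate bolted to the bench, 220 x 220 x 8 mm, with four green spots of 96 mm diameter; in a different place at each start. Origin: centre of its underside, z up
- spot0 (a point): centre of a green spot, on the pallet's top face, 8 mm above the bench; spots are 110 mm apart
- spot1 (a point): centre of a green spot, on the pallet's top face, 8 mm above the bench; spots are 110 mm apart
- spot2 (a point): centre of a green spot, on the pallet's top face, 8 mm above the bench; spots are 110 mm apart
- spot3 (a point): centre of a green spot, on the pallet's top face, 8 mm above the bench; spots are 110 mm apart
- tape: yellow tape measure, 70 x 40 x 64 mm, origin under its centre; a bystander, leave it alone
- magnet: red magnetic welding square, 90 x 22 x 90 mm, origin under its centre; a bystander, leave it alone
- wrench: steel wrench lying on the bench, about 200 mm, origin at its centre; a bystander, leave it alone
- angle_iron: piece of dark angle iron, 50 x 150 x 50 mm, origin under its centre; a bystander, leave it alone

How it is judged:
By the outcome, as a careful person would: the job done as asked, in the order asked, and still so for the second after the job is handed in, with the robot touching nothing.
Of post_a, post_b, post_c only 2 to 3 are there at a start; the rules pass over those that are not, and their reading is None.
At some moment in a run one of post_a, post_b, post_c may be knocked a few centimetres aside while the robot is not near it.
Once in a run the grip may slacken for a moment while it holds something.
It also fails if it takes over 210 s, if anything falls off the work surface, if the arm or the gripper's body presses on something with over 40 N, if the wrist force passes 120 N, or if a joint passes its speed limit or range.

## Robot

A 6-joint arm with a two-finger parallel gripper is mounted at the origin on the work surface. World frame = base frame: x ahead of the robot, y to its left, z up, the work surface at z = 0. Lengths are in m, angles in rad, forces in N, time in s.
With the tool pointing down it reaches from about 0.225 to 0.875 m from the base axis. Payload 3.4 kg.
Tool frame: the origin (TCP) lies at the very end of the fingers, on their centre line; the grasp point (between the pads) lies 19 mm behind it; z points along the fingers, y is the line along which they close (so a half turn about z gives the same grasp; the last joint's range is limited). The gripper opens to 85 mm and grips with 20 to 120 N. Pads are 22 mm wide; open, the fingers measure 114 mm over their backs; the gripper's body (76 mm by 85 mm) begins 54 mm behind the grasp point. The pads swing forward as they close: fully open they stand 13 mm farther back than shut.
Start: joints at [1.083, 0.276, 1.505, -0, 1.361, -0.121], TCP at [0.206, 0.537, 0.231] pointing down, gripper open.
Joint ranges: [-2.89, 2.89], [-0.75, 2.08], [0.22, 2.7], [-1.18, 4.32], [0.11, 2.71], [-2.7, 2.7]. Speed limits (rad/s): [2.57, 2.57, 3.14, 3.14, 3.14, 3.14].

## Interface

Orientations are given as a unit quaternion [w, x, y, z].
In Python, from rig import manip gives the robot as it stands. The module is installed in compiled form; this text tells all that it offers.
- The arm moves only by the tool play_rows, never from a script. Its argument "motion" is a list of rows, each a list of 5 numbers: the shift along the tool's x, y, z in units of 40 mm (1.0 is 40 mm), then the turn about the tool's z in units of 10 degrees (1.0 is 10 degrees), then the finger opening in mm, from 0 to 85.4. A call has 1 to 5 rows; each row is the pose to reach, as a shift and turn from the pose commanded when the call began, along the tool's axes at that moment; what a row does not reach only later rows make up. A row lasts 1/8 s, in which the tool goes at most 62.5 mm and 10.7 degrees, less where a joint would pass 70% of its speed; a pose out of reach is approached as far as the arm can. A call with a gripper value outside its range is refused whole. The fingers move at their own pace and stop on an object; "newtons" is the grip in N (left out, the last holds). Time passes only in rows, so rows that repeat a pose let the fingers close. It gives the time, the measured TCP pose, the force, the opening and the grip force at its end, in the units of the state.
- manip.get_state(): the state, without advancing time (a new reading comes with each control period).
- manip.get_image(name): name is "scene" or "top" or "wrist"; returns a dict with "img" (480x640x3 uint8, red, green, blue), "range_z" (480x640 float32, m along the optical axis (not along the pixel's ray), 0 where there is no reading), "fx", "fy", "cx", "cy" (pixels), "R" (3x3) and "t" (3): a world point X has camera coordinates R X + t. Camera axes: x right, y down, z forward; pixel columns grow to the right and rows downward; lengths in m; the calibration is good to about 2 mm. A picture is of the moment at which its call begins.
- manip.sign_off(): hands the job in; it is judged then, once.
The state is a dict: "clock": time; "qpos": joint angles; "qd": joint speeds; "effort": joint torques, N m; "position": TCP position; "ee_rot": TCP orientation; "contact_force": force on the tool from outside, world axes, zero at the start; "moment": the same for the moment, N m; "width": finger opening in m; "gripper_force": force on a finger pad.
Only numpy, scipy, OpenCV 4.12 (cv2) and the standard library are available. Lean on these libraries where they do the work, as an engineer would, in place of code of your own. Each camera call takes 0.05 s, during which the arm holds its last target. There are 200 camera calls.

## Working session

There is one attempt and no reset: what is moved stays moved. The work goes in short steps, Python scripts to look and compute and a tool call to move; the robot and the scene stay as the last step left them, time stands still between calls to the robot, and variables do not carry over. Pictures are saved under pics/ and viewed, at most 14 in all, crops included, and the job is handed in when it is done.

Besides the shell and the picture viewer there is one more tool, called after ">>>" as name(argument=value, ...) on one line, values as JSON. play_rows: Moves the arm, as the interface text tells. Its arguments: {"type":"object","properties":{"motion":{"type":"array","items":{"type":"array","items":{"type":"number"}}},"newtons":{"type":"number"}},"required":["motion"]}

```bash
mkdir -p pics
cat > h.py <<'E'
import numpy as np, cv2
from rig import manip
def grab(n,save=None):
    d=manip.get_image(n)
    if save: cv2.imwrite(f'pics/{save}.png',cv2.cvtColor(d['img'],cv2.COLOR_RGB2BGR))
    return d
def cloud(d):
    v,u=np.mgrid[:480,:640]; z=d['range_z']
    c=np.stack([(u-d['cx'])/d['fx']*z,(v-d['cy'])/d['fy']*z,z],-1)
    P=(c-d['t'])@np.asarray(d['R']); P[z==0]=np.nan
    return P
E
python3 - <<'E'
from h import *
s=manip.get_state(); print(s)
for n in('scene','top'):
    d=grab(n,n+'0'); np.savez(f'{n}0.npz',**d); print(n,d['fx'],d['cx'],d['cy'],d['R'],d['t'])
E
```

```text
{'clock': 0.0, 'qpos': array([ 1.08297427e+00,  2.76627588e-01,  1.50615544e+00,  2.15529886e-05,
        1.36068709e+00, -1.20989885e-01]), 'qd': array([-8.87980990e-04, -1.63737078e-03, -6.18813453e-05, -8.38438850e-04,
        1.78603848e-03, -4.50619101e-04]), 'effort': array([-4.02146525e-04, -4.16752017e+01, -2.45805538e+01,  1.11722516e-04,
        1.09579720e-02, -9.82318141e-06]), 'position': array([0.20597106, 0.53627425, 0.23041223]), 'ee_rot': array([-2.91416048e-04,  1.82391557e-01,  9.83225528e-01, -8.92416420e-04]), 'contact_force': array([-0.15770834, -0.67661536,  0.20742444]), 'moment': array([ 0.03274034, -0.07475994, -0.05066694]), 'gripper_force': 0.0, 'width': 0.08544307816590699}
scene 552.355357716562 312.80046681468167 239.93044850937224 [[-0.73507834  0.67786863  0.01240776]
 [ 0.52889499  0.58478984 -0.61505361]
 [-0.42418148 -0.44555018 -0.78838766]] [ 0.43133227 -0.24566558  1.61831772]
top 510.56210607044375 320.6978099044515 240.05724664128192 [[-0.01425376 -0.99989385 -0.00301944]
 [-0.99714198  0.01443847 -0.07415802]
 [ 0.07419374  0.00195378 -0.99724193]] [-2.38297022e-04  5.71327189e-01  1.34868380e+00]
```

View pics/top0.png

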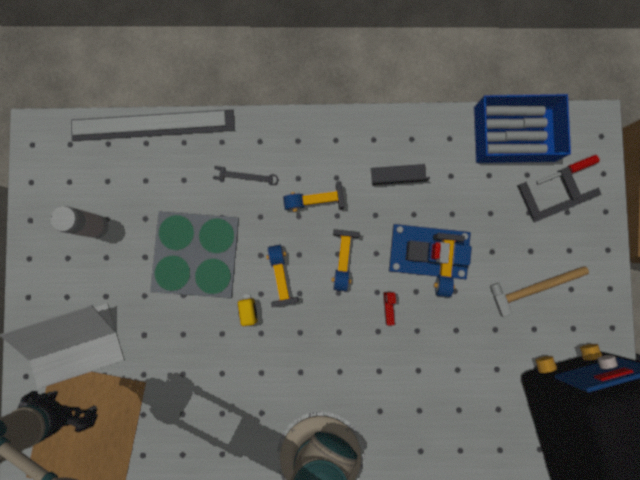

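View pics/scene0.png

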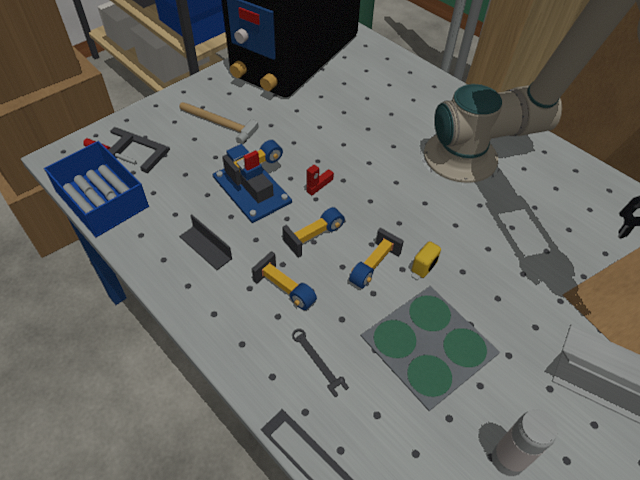

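The top view shows the pallet (152–238, 212–297), three lying posts (bosses at (292,201), (343,283) and (277,254)) and the vise (430,250) with its post boss at (445,288) and red tab at (436,252). The scene view agrees.

```bash
cat > seg.py <<'E'
from h import *
def masks(img):
    h=cv2.cvtColor(img,cv2.COLOR_RGB2HSV).astype(int); H,S,V=h[...,0],h[...,1],h[...,2]
    return dict(yel=(H>18)&(H<32)&(S>150)&(V>60),blue=(H>98)&(H<118)&(S>130)&(V>30),red=((H<6)|(H>174))&(S>150)&(V>60),green=(H>60)&(H<90)&(S>80)&(V>40))
def comps(d,col,minpx=40,ws=((0.2,0.8),(-.5,.6))):
    P=cloud(d); m=masks(d['img'])[col].astype(np.uint8)
    n,l,st,c=cv2.connectedComponentsWithStats(m)
    out=[]
    for i in range(1,n):
        if st[i,4]<minpx: continue
        p=P[l==i]; p=p[~np.isnan(p).any(1)]
        if len(p)<20: continue
        q=np.median(p,0)
        if ws[0][0]<q[0]<ws[0][1] and ws[1][0]<q[1]<ws[1][1] and q[2]<.3: out.append((c[i],p))
    return out
E
python3 - <<'E'
from seg import *
np.set_printoptions(precision=4,suppress=True)
for n in('top','scene'):
    d=dict(np.load(n+'0.npz'))
    for col in('yel','blue','red','green'):
        for c,p in comps(d,col):
            m=p.mean(0); xy=p[:,:2]-m[:2]; w,v=np.linalg.eigh(xy.T@xy)
            pr=xy@v
            print(n,col,c.round(),len(p),m,'z5-95',np.percentile(p[:,2],[5,50,95]),'ax',np.degrees(np.arctan2(v[1,1],v[0,1])).round(1),'ext',np.ptp(pr[:,1]),np.ptp(pr[:,0]))
E
```

```text
top yel [320. 198.] 334 [ 0.683  -0.0083  0.0377] z5-95 [0.0322 0.0382 0.0433] ax 97.2 ext 0.09304682543396618 0.032634711513277
top yel [344. 253.] 324 [ 0.5349 -0.0692  0.0373] z5-95 [0.0324 0.0382 0.0427] ax 173.3 ext 0.09119470952551939 0.026723418766328534
top yel [448. 260.] 236 [ 0.5102 -0.3323  0.0817] z5-95 [0.0767 0.0818 0.0865] ax 168.7 ext 0.09194546148903374 0.03056689699240013
top yel [281. 282.] 328 [0.4619 0.0979 0.0373] z5-95 [0.027  0.0387 0.0431] ax -169.6 ext 0.09334508888571669 0.02368431244894237
top yel [246. 312.] 401 [0.3852 0.1855 0.0609] z5-95 [0.0518 0.0619 0.0668] ax -171.5 ext 0.06647575191424561 0.03864765249013667
top blue [293. 201.] 207 [0.6734 0.064  0.0509] z5-95 [0.043  0.0514 0.0575] ax 93.1 ext 0.04895371704351405 0.03457570179912055
top blue [428. 255.] 2208 [ 0.5267 -0.2908  0.0355] z5-95 [0.0096 0.0156 0.0953] ax 64.6 ext 0.22738661618658035 0.18580366919580787
top blue [275. 254.] 202 [0.5329 0.1105 0.0511] z5-95 [0.0431 0.0517 0.0565] ax -164.9 ext 0.04729908434421172 0.033890768487457534
top blue [341. 281.] 210 [ 0.4621 -0.0601  0.0504] z
[... 2450 characters left out ...]
0709718 0.016368172775754693
scene red [317. 179.] 457 [ 0.404  -0.1818  0.0423] z5-95 [0.0078 0.0317 0.0903] ax -177.9 ext 0.09176952736120086 0.021874753811274066
scene green [430. 313.] 1112 [0.4807 0.2845 0.0093] z5-95 [0.0057 0.0092 0.0128] ax -135.8 ext 0.09345076243658872 0.09263633232719834
scene green [395. 339.] 1229 [0.59   0.2741 0.0092] z5-95 [0.0056 0.0093 0.013 ] ax -149.4 ext 0.0953876825655924 0.09312897795059155
scene green [465. 347.] 1263 [0.4907 0.3939 0.0092] z5-95 [0.0055 0.0092 0.0128] ax 147.7 ext 0.09500887363862222 0.09441671790439848
scene green [429. 375.] 1411 [0.6003 0.3836 0.0092] z5-95 [0.0057 0.0092 0.0128] ax 100.4 ext 0.09389184512316291 0.0961564595099123
```

```bash
cat > plan.py <<'E'
import json,os,numpy as np
from h import manip
def yaw_of(q):
    w,x,y,z=q; return np.degrees(np.arctan2(1-2*(x*x+z*z),2*(x*y-w*z)))
def plan(wps,start=None,step=.045,nrow=5):
    """wps: (x,y,z,yawY,open_mm[,hold rows[,step]]); prints calls of 5 rows, in tool axes of the call's start"""
    s=manip.get_state()
    p=np.array(start[:3] if start else s['position']); yw=start[3] if start else yaw_of(s['ee_rot'])
    print('from',p.round(4),round(yw,1),'t',round(s['clock'],1))
    rows=[]
    for w in wps:
        t=np.array(w[:3],float); dy=(w[3]-yw+90)%180-90
        n=max(1,int(np.ceil(max(np.linalg.norm(t-p)/(w[6] if len(w)>6 else step),abs(dy)/9))))
        for i in range(1,n+1): rows.append((p+(t-p)*i/n,yw+dy*i/n,w[4]))
        p,yw=t,yw+dy
        for _ in range(w[5] if len(w)>5 else 0): rows.append((p,yw,w[4]))
    p0=np.array(start[:3] if start else s['position']); y0=start[3] if start else yaw_of(s['ee_rot'])
    for k in range(0,len(rows),nrow):
        a=np.radians(y0); ty=np.array([np.cos(a),np.sin(a),0]); tz=np.array([0,0,-1.]); tx=np.cross(ty,tz)
        out=[]
        for q,y,o in rows[k:k+nrow]:
            d=(q-p0)/.04
            out.append([round(float(d@tx),2),round(float(d@ty),2),round(float(d@tz),2),round(-(y-y0)/10,2),o])
        r=np.array(out[-1]); p0=p0+.04*(r[0]*tx+r[1]*ty+r[2]*tz); y0-=r[3]*10
        print(json.dumps(out))
    print('end',p0.round(4),round(y0,1))
E
python3 -c "
from plan import *
plan([(.206,.536,.3,69,85),(.47,-.28,.30,82.7,85,1)],step=.055)"
```

```text
from [0.206  0.5363 0.2305] 69.0 t 0.1
[[-0.0, -0.0, -0.87, -0.0, 85], [-0.0, -0.01, -1.74, -0.0, 85], [-0.85, -1.05, -1.74, -0.09, 85], [-1.69, -2.09, -1.74, -0.17, 85], [-2.53, -3.13, -1.74, -0.26, 85]]
[[-0.79, -1.08, 0.0, -0.08, 85], [-1.59, -2.16, 0.0, -0.17, 85], [-2.38, -3.24, 0.0, -0.26, 85], [-3.18, -4.32, 0.0, -0.34, 85], [-3.97, -5.4, 0.0, -0.43, 85]]
[[-0.71, -1.14, 0.0, -0.08, 85], [-1.42, -2.27, 0.0, -0.17, 85], [-2.13, -3.41, 0.0, -0.25, 85], [-2.84, -4.55, 0.0, -0.34, 85], [-3.56, -5.68, 0.0, -0.42, 85]]
[[-0.62, -1.19, 0.0, -0.09, 85], [-1.25, -2.37, 0.0, -0.18, 85], [-1.87, -3.56, 0.0, -0.26, 85], [-1.87, -3.56, 0.0, -0.26, 85]]
end [ 0.4699 -0.2802  0.3001] 82.7
```

>>> play_rows(motion=[[0,0,-0.87,0,85],[0,0,-1.74,0,85],[-0.85,-1.05,-1.74,-0.09,85],[-1.69,-2.09,-1.74,-0.17,85],[-2.53,-3.13,-1.74,-0.26,85]])

```text
clock: 0.72
position: [0.2559, 0.382, 0.3005]
ee_rot: [0.0, 0.159, 0.987, -0.0]
contact_force: [1.0, 0.2, 0.1]
width: 0.085
gripper_force: 0.0
```

>>> play_rows(motion=[[-0.79,-1.08,0,-0.08,85],[-1.59,-2.16,0,-0.17,85],[-2.38,-3.24,0,-0.26,85],[-3.18,-4.32,0,-0.34,85],[-3.97,-5.4,0,-0.43,85]])

```text
clock: 1.35
position: [0.3382, 0.1269, 0.3008]
ee_rot: [0.0, 0.122, 0.992, 0.0]
contact_force: [1.4, -0.3, -0.2]
width: 0.0847
gripper_force: 0.0
```

>>> play_rows(motion=[[-0.71,-1.14,0,-0.08,85],[-1.42,-2.27,0,-0.17,85],[-2.13,-3.41,0,-0.25,85],[-2.84,-4.55,0,-0.34,85],[-3.56,-5.68,0,-0.42,85]])

```text
clock: 1.98
position: [0.421, -0.1283, 0.3007]
ee_rot: [0.0, 0.087, 0.996, 0.0]
contact_force: [1.0, 0.4, 0.3]
width: 0.0849
gripper_force: 0.0
```

>>> play_rows(motion=[[-0.62,-1.19,0,-0.09,85],[-1.25,-2.37,0,-0.18,85],[-1.87,-3.56,0,-0.26,85],[-1.87,-3.56,0,-0.26,85]])

```text
clock: 2.48
position: [0.4706, -0.2832, 0.2992]
ee_rot: [-0.001, 0.066, 0.998, 0.0]
contact_force: [-0.0, 0.7, 0.1]
width: 0.0851
gripper_force: 0.0
```

Run:
```python
from seg import *
from plan import yaw_of
np.set_printoptions(precision=4,suppress=True)
d=grab('wrist','w1'); np.savez('w1.npz',**d); s=manip.get_state(); print(s['position'],yaw_of(s['ee_rot']),s['contact_force'])
print('cam',-np.array(d['R']).T@d['t'])
for col in('yel','blue','red'):
    for c,p in comps(d,col,60):
        m=p.mean(0); top=p[p[:,2]>np.percentile(p[:,2],95)-.006]; r=cv2.minAreaRect((top[:,:2]*1000).astype(np.float32))
        print(col,c.round(),len(p),m,'z',np.percentile(p[:,2],[5,50,95]),'toprect',r)
```

```text
[ 0.47   -0.2808  0.2995] 82.5541508398745 [-0.2769  0.745   0.0552]
cam [ 0.3965 -0.2737  0.4412]
yel [497. 168.] 65 [ 0.4613 -0.0854  0.0317] z [0.0278 0.0321 0.0342] toprect ((461.3116455078125, -84.78035736083984), (7.417102813720703, 9.973200798034668), 84.79964447021484)
yel [508. 230.] 2267 [ 0.5337 -0.0743  0.0361] z [0.0212 0.0389 0.0404] toprect ((535.4388427734375, -71.4459457397461), (25.54791831970215, 92.81954193115234), 83.83551025390625)
yel [278. 249.] 1381 [ 0.5076 -0.3341  0.0826] z [0.0813 0.0831 0.0844] toprect ((517.1368408203125, -333.54833984375), (24.481304168701172, 93.1240234375), 83.2030029296875)
yel [609. 306.] 64 [0.653  0.0569 0.0298] z [0.0238 0.0309 0.0336] toprect ((653.8303833007812, 57.34878921508789), (6.358447074890137, 10.532388687133789), 10.208067893981934)
yel [559. 333.] 1863 [ 0.6799 -0.0061  0.0346] z [0.0187 0.0384 0.0403] toprect ((684.2714233398438, -6.615993499755859), (25.544586181640625, 87.4488296508789), 6.788548469543457)
blue [522. 166.] 1996 [ 0.461  -0.066   0.0466] z [0.0237 0.0503 0.0553] toprect ((463.6875, -63.042274475097
[... 445 characters left out ...]
495 [0.671  0.0541 0.044 ] z [0.0094 0.049  0.0551] toprect ((675.943603515625, 59.60485076904297), (36.80255126953125, 35.84407424926758), 6.255136013031006)
blue [230. 425.] 686 [ 0.7675 -0.4505  0.0338] z [0.0012 0.0177 0.0443] toprect ((618.259765625, -374.86474609375), (16.715539932250977, 366.8899841308594), 64.68134307861328)
red [401. 116.] 2413 [ 0.3923 -0.1911  0.0489] z [0.0192 0.0298 0.0898] toprect ((417.7381286621094, -187.47146606445312), (29.161745071411133, 21.135364532470703), 3.5382821559906006)
red [316. 282.] 718 [ 0.5281 -0.296   0.1311] z [0.1041 0.1361 0.1376] toprect ((533.0912475585938, -296.7382507324219), (13.084077835083008, 38.90583801269531), 82.49248504638672)
```

View pics/w1.png

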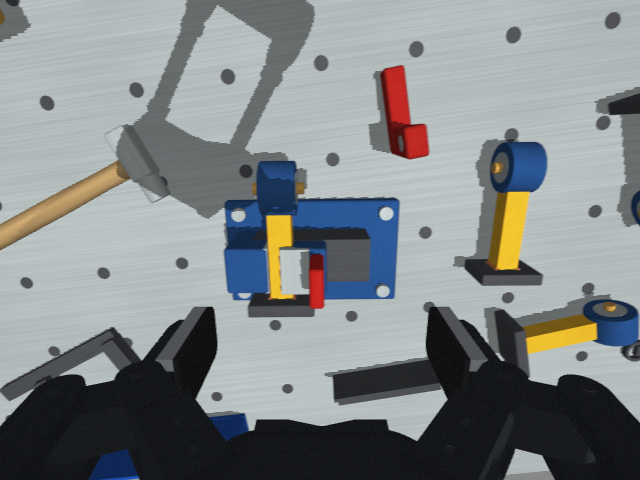

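Wrist view: tab at (316,282), post_v boss at (277,180) with brass pin ends at (255,188) and (300,188), and nothing near the tab to block the fingers.

```bash
python3 -c "
from plan import *
plan([(.533,-.2965,.2,83,50),(.533,-.2965,.107,83,50,1),(.533,-.2965,.107,83,4,5),(.5393,-.2440,.107,83,4,2,.015)])"
```

```text
from [ 0.47   -0.2808  0.2995] 82.6 t 2.5
[[-0.54, -0.06, 0.83, -0.01, 50], [-1.08, -0.12, 1.66, -0.03, 50], [-1.61, -0.18, 2.49, -0.04, 50], [-1.61, -0.18, 3.26, -0.04, 50], [-1.61, -0.18, 4.04, -0.04, 50]]
[[-0.0, -0.0, 0.77, -0.0, 50], [-0.0, -0.0, 0.77, -0.0, 50], [-0.0, -0.0, 0.77, -0.0, 4], [-0.0, -0.0, 0.77, -0.0, 4], [-0.0, -0.0, 0.77, -0.0, 4]]
[[-0.0, -0.0, 0.0, -0.0, 4], [-0.0, -0.0, 0.0, -0.0, 4], [-0.0, -0.0, 0.0, -0.0, 4], [-0.0, 0.33, 0.0, -0.0, 4], [-0.0, 0.66, 0.0, -0.0, 4]]
[[0.0, 0.33, 0.0, -0.0, 4], [0.0, 0.66, 0.0, -0.0, 4], [0.0, 0.66, 0.0, -0.0, 4], [0.0, 0.66, 0.0, -0.0, 4]]
end [ 0.5394 -0.2439  0.1071] 83.0
```

>>> play_rows(motion=[[-0.54,-0.06,0.83,-0.01,50],[-1.08,-0.12,1.66,-0.03,50],[-1.61,-0.18,2.49,-0.04,50],[-1.61,-0.18,3.26,-0.04,50],[-1.61,-0.18,4.04,-0.04,50]], newtons=30)

```text
clock: 3.15
position: [0.5328, -0.2931, 0.1384]
ee_rot: [-0.0, 0.06, 0.998, 0.001]
contact_force: [-0.1, -0.8, 1.3]
width: 0.0501
gripper_force: 0.0
```

>>> play_rows(motion=[[0,0,0.77,0,50],[0,0,0.77,0,50],[0,0,0.77,0,4],[0,0,0.77,0,4],[0,0,0.77,0,4]])

```text
clock: 3.78
position: [0.5339, -0.2957, 0.1105]
ee_rot: [0.002, 0.06, 0.998, -0.001]
contact_force: [-1.3, 0.3, 6.3]
width: 0.0135
gripper_force: 31.8
```

>>> play_rows(motion=[[0,0,0,0,4],[0,0,0,0,4],[0,0,0,0,4],[0,0.33,0,0,4],[0,0.66,0,0,4]])

```text
clock: 4.4
position: [0.537, -0.2712, 0.1105]
ee_rot: [0.002, 0.06, 0.998, -0.002]
contact_force: [-2.1, -4.7, 5.5]
width: 0.0135
gripper_force: 31.7
```

>>> play_rows(motion=[[0,0.33,0,0,4],[0,0.66,0,0,4],[0,0.66,0,0,4]])

```text
clock: 4.78
position: [0.5404, -0.2425, 0.1105]
ee_rot: [0.002, 0.06, 0.998, -0.0]
contact_force: [-0.7, 1.5, 6.4]
width: 0.0132
gripper_force: 31.9
```

```bash
python3 -c "
from plan import *
plan([(.5404,-.2425,.109,83,40,2),(.5404,-.2425,.19,83,40),(.4446,-.3249,.22,83.2,70,2)])"
```

```text
from [ 0.5404 -0.2425  0.1105] 83.1 t 4.8
[[0.0, -0.0, 0.04, 0.01, 40], [0.0, -0.0, 0.04, 0.01, 40], [0.0, -0.0, 0.04, 0.01, 40], [0.0, -0.0, -0.98, 0.01, 40], [0.0, -0.0, -1.99, 0.01, 40]]
[[0.71, -0.78, -0.25, -0.01, 70], [1.42, -1.56, -0.5, -0.01, 70], [2.13, -2.34, -0.75, -0.02, 70], [2.13, -2.34, -0.75, -0.02, 70], [2.13, -2.34, -0.75, -0.02, 70]]
end [ 0.4445 -0.325   0.2201] 83.2
```

>>> play_rows(motion=[[0,0,0,0,40],[0,0,0,0,40],[0,0,0,0,40],[0,0,-0.98,0,40],[0,0,-2.05,0,40]])

```text
clock: 5.4
position: [0.5388, -0.2425, 0.1903]
ee_rot: [-0.001, 0.06, 0.998, 0.001]
contact_force: [0.7, 0.2, -0.8]
width: 0.0399
gripper_force: 0.0
```

>>> play_rows(motion=[[0.71,-0.78,-0.25,0,70],[1.42,-1.56,-0.5,0,70],[2.13,-2.34,-0.75,0,70],[2.13,-2.34,-0.75,0,70],[2.13,-2.34,-0.75,0,70]])

```text
clock: 6.02
position: [0.4436, -0.3251, 0.2202]
ee_rot: [0.0, 0.061, 0.998, 0.0]
contact_force: [0.4, -0.4, 0.3]
width: 0.07
gripper_force: 0.0
```

```bash
cat > look.py <<'E'
from seg import *
from plan import yaw_of
import sys
np.set_printoptions(precision=4,suppress=True)
def main(view,name):
    d=grab(view,name); np.savez(name+'.npz',**d); s=manip.get_state(); print('tcp',s['position'],yaw_of(s['ee_rot']).round(1),'t',s['clock'],'w',s['width'])
    for col in('yel','blue','red'):
        for c,p in comps(d,col,60):
            m=np.median(p,0); zt=np.percentile(p[:,2],90); top=p[abs(p[:,2]-zt)<.006]; r=cv2.minAreaRect((top[:,:2]*1000).astype(np.float32))
            print(col,c.round(),len(p),m,'zt',zt.round(4),'rect',np.round(r[0],1),np.round(r[1],1),round(r[2],1))
if __name__=='__main__': main(*sys.argv[1:])
E
python3 look.py wrist w2
```

```text
tcp [ 0.4439 -0.3247  0.22  ] 83.1 t 6.075 w 0.07020411440273158
yel [579. 202.] 139 [ 0.4613 -0.0872  0.0306] zt 0.0332 rect [461.6 -85.2] [ 7.6 10.7] 85.4
yel [294. 228.] 79 [ 0.4423 -0.3478  0.0762] zt 0.0773 rect [ 443.2 -347.7] [ 5.2 11. ] 83.1
yel [349. 228.] 78 [ 0.4477 -0.3026  0.0763] zt 0.0778 rect [ 448.9 -302.7] [ 4.4 10.7] 83.0
yel [587. 274.] 3646 [ 0.5327 -0.0782  0.0386] zt 0.0399 rect [535.7 -71.9] [25.8 93.4] 83.5
yel [322. 309.] 2762 [ 0.5139 -0.3337  0.0832] zt 0.084 rect [ 517.6 -333.7] [24.2 93.5] 82.3
yel [621. 392.] 1304 [ 0.6768 -0.0252  0.0376] zt 0.0396 rect [682.8 -37. ] [64.1 36.4] 72.4
blue [609. 201.] 3163 [ 0.4594 -0.0726  0.0478] zt 0.0546 rect [464.3 -63.7] [36.4 36.6] 83.3
blue [335. 268.] 13901 [ 0.4986 -0.3281  0.057 ] zt 0.0961 rect [ 481.7 -322.2] [119.  161.5] 11.3
blue [369. 342.] 377 [ 0.5955 -0.2901  0.0151] zt 0.0161 rect [ 594.8 -300.2] [52.1 16.7] 82.9
red [472. 144.] 4680 [ 0.403  -0.1954  0.0299] zt 0.0892 rect [ 418. -188.] [29.6 21.2] 2.6
```

View pics/w2.png

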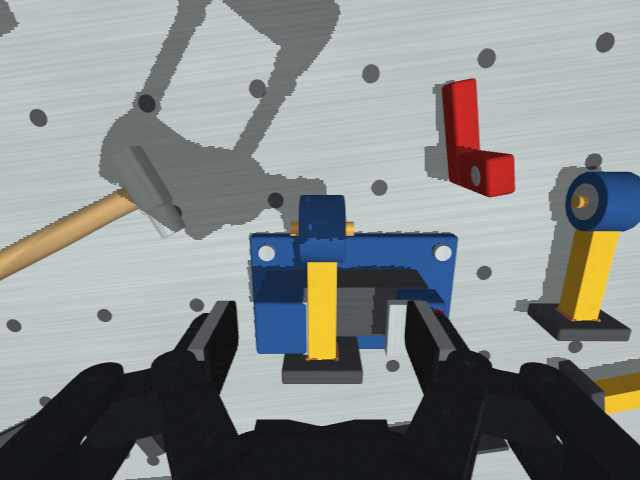

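Wrist view: jaw open with the bar free; pin ends at (294,228) and (349,228), so the pin is at (0.446, −0.325).

```bash
python3 -c "
from plan import *
plan([(.446,-.3252,.12,82.9,70),(.446,-.3252,.051,82.9,70,2,.03),(.446,-.3252,.051,82.9,40,5)])"
```

```text
from [ 0.4439 -0.3247  0.22  ] 83.1 t 6.1
[[-0.02, -0.0, 0.83, 0.01, 70], [-0.04, -0.0, 1.67, 0.01, 70], [-0.05, -0.01, 2.5, 0.02, 70], [-0.05, -0.01, 3.08, 0.02, 70], [-0.05, -0.01, 3.65, 0.02, 70]]
[[-0.0, 0.0, 0.58, -0.0, 70], [-0.0, 0.0, 0.58, -0.0, 70], [-0.0, 0.0, 0.58, -0.0, 70], [-0.0, 0.0, 0.58, -0.0, 40], [-0.0, 0.0, 0.58, -0.0, 40]]
[[-0.0, 0.0, -0.0, -0.0, 40], [-0.0, 0.0, -0.0, -0.0, 40], [-0.0, 0.0, -0.0, -0.0, 40], [-0.0, 0.0, -0.0, -0.0, 40]]
end [ 0.4459 -0.3254  0.0508] 82.9
```

>>> play_rows(motion=[[-0.02,0,0.83,0.01,70],[-0.04,0,1.67,0.01,70],[-0.05,-0.01,2.5,0.02,70],[-0.05,-0.01,3.08,0.02,70],[-0.05,-0.01,3.65,0.02,70]])

```text
clock: 6.7
position: [0.4462, -0.3247, 0.073]
ee_rot: [-0.0, 0.061, 0.998, 0.001]
contact_force: [-0.0, -0.9, -0.6]
width: 0.0706
gripper_force: 0.0
```

>>> play_rows(motion=[[0,0,0.58,0,70],[0,0,0.58,0,70],[0,0,0.58,0,70],[0,0,0.58,0,40],[0,0,0.58,0,40]], newtons=120)

```text
clock: 7.32
position: [0.4461, -0.3261, 0.0525]
ee_rot: [0.001, 0.062, 0.998, -0.0]
contact_force: [-0.3, 2.5, 4.0]
width: 0.0486
gripper_force: 122.8
```

>>> play_rows(motion=[[0,0,0,0,40],[0,0,0,0,40],[0,0,0,0,40],[0,0,0,0,40]])

```text
clock: 7.82
position: [0.4459, -0.3261, 0.0515]
ee_rot: [0.001, 0.062, 0.998, -0.0]
contact_force: [1.0, 2.3, 3.8]
width: 0.0483
gripper_force: 122.8
```

```bash
python3 -c "
from plan import *
plan([(.446,-.3252,.10,82.9,40,0,.015),(.446,-.3252,.245,82.9,40,2,.04)])"
```

```text
from [ 0.4459 -0.3261  0.0515] 82.9 t 7.8
[[0.0, 0.01, -0.3, -0.0, 40], [0.0, 0.01, -0.61, -0.0, 40], [0.0, 0.02, -0.91, -0.0, 40], [0.0, 0.02, -1.21, -0.0, 40], [0.0, 0.02, -2.12, -0.0, 40]]
[[0.0, 0.0, -0.91, -0.0, 40], [0.0, 0.0, -1.81, -0.0, 40], [0.0, 0.0, -2.72, -0.0, 40], [0.0, 0.0, -2.72, -0.0, 40], [0.0, 0.0, -2.72, -0.0, 40]]
end [ 0.446  -0.3253  0.2451] 82.9
```

>>> play_rows(motion=[[0,0.01,-0.3,0,40],[0,0.01,-0.61,0,40],[0,0.02,-0.91,0,40],[0,0.02,-1.21,0,40],[0,0.02,-2.12,0,40]])

```text
clock: 8.45
position: [0.4484, -0.3256, 0.135]
ee_rot: [0.002, 0.062, 0.998, 0.0]
contact_force: [8.3, -2.2, -12.2]
width: 0.0484
gripper_force: 125.5
```

>>> play_rows(motion=[[0,0,-0.91,0,40],[0,0,-1.81,0,40],[0,0,-2.72,0,40],[0,0,-2.72,0,40],[0,0,-2.72,0,40]])

```text
clock: 9.07
position: [0.4439, -0.3241, 0.243]
ee_rot: [-0.002, 0.062, 0.998, 0.001]
contact_force: [1.1, 0.2, -8.5]
width: 0.0484
gripper_force: 124.7
```

```bash
python3 look.py wrist w3 | cut -c1-140; python3 -c "
from rig import manip;s=manip.get_state();print(s['contact_force'],s['moment'],s['width'],s['gripper_force'])"
```

```text
tcp [ 0.4437 -0.3239  0.2424] 82.9 t 9.125 w 0.04817291563380675
yel [562. 197.] 119 [ 0.461  -0.0872  0.0311] zt 0.0334 rect [461.2 -85.1] [ 7.6 10.6] 88.8
yel [571. 265.] 3156 [ 0.5328 -0.078   0.0386] zt 0.0399 rect [535.6 -71.7] [26.8 92.9] 83.7
yel [380. 331.] 296 [ 0.4433 -0.3024  0.2651] zt 0.2665 rect [ 445.1 -302.6] [ 4.6 11.1] 84.4
yel [260. 336.] 91 [ 0.4406 -0.3478  0.2644] zt 0.2658 rect [ 441.6 -347.8] [1.5 7.9] 82.6
yel [613. 378.] 1727 [ 0.6766 -0.0159  0.0379] zt 0.0397 rect [685.8 -18.3] [25.1 59.6] 7.0
yel [327. 418.] 594 [ 0.4901 -0.3281  0.2547] zt 0.2564 rect [ 491.2 -327.4] [23.9 12.2] 86.6
blue [592. 196.] 2873 [ 0.4593 -0.0703  0.0489] zt 0.0547 rect [464.3 -63.5] [35.9 37. ] 83.0
blue [331. 310.] 23552 [ 0.4427 -0.3218  0.2769] zt 0.2872 rect [ 443.5 -325.2] [35.2 38.2] 85.7
red [460. 143.] 3917 [ 0.4023 -0.1949  0.0298] zt 0.0891 rect [ 417.7 -188. ] [29.1 21.5] 3.3
red [433. 321.] 951 [ 0.5235 -0.2439  0.1293] zt 0.137 rect [ 531.8 -242.4] [12.7 23.5] 84.4
[-0.3628811   0.30066882 -9.43528078] [0.1362492  0.75645382 0.00890718] 0.04817291563380675 124.69846487045288
```

View pics/w3.png

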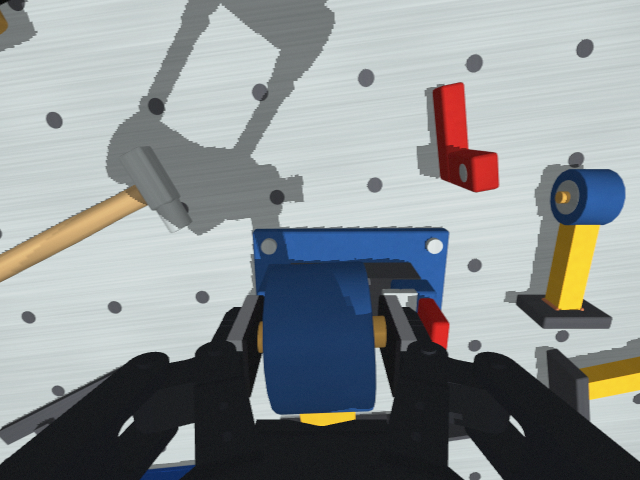

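Held level: boss at (320,335) squarely between the pads. Now slacken so that the foot swings down.

>>> play_rows(motion=[[0,0,0,0,51],[0,0,0,0,51],[0,0,0,0,51],[0,0,0,0,51]], newtons=20)

```text
clock: 9.62
position: [0.4455, -0.3251, 0.2448]
ee_rot: [0.0, 0.062, 0.998, 0.0]
contact_force: [0.1, 0.8, -8.3]
width: 0.0512
gripper_force: 24.7
```

```bash
python3 -c "
from rig import manip;s=manip.get_state();print(s['contact_force'],s['moment'],s['width'],s['gripper_force'],s['position'])"
```

```text
[ 0.08479039  0.75544017 -8.27234568] [ 0.04661796 -0.09552009  0.01471195] 0.05115444621784726 24.744295477867126 [ 0.44554637 -0.32514655  0.24478031]
```

>>> play_rows(motion=[[0,0,0,0,52],[0,0,0,0,52],[0,0,0,0,52],[0,0,0,0,52]])

```text
clock: 10.12
position: [0.4459, -0.3253, 0.2455]
ee_rot: [0.001, 0.062, 0.998, -0.0]
contact_force: [-0.7, 0.5, 1.0]
width: 0.052
gripper_force: 0.0
```

>>> play_rows(motion=[[0,0,0,0,40],[0,0,0,0,40],[0,0,0,0,40]], newtons=120)

```text
clock: 10.5
position: [0.4456, -0.3251, 0.2448]
ee_rot: [-0.0, 0.062, 0.998, 0.0]
contact_force: [1.1, -0.8, 1.0]
width: 0.0398
gripper_force: 0.0
```

```bash
python3 -c "
from rig import manip;s=manip.get_state();print(s['contact_force'],s['moment'],s['width'],s['gripper_force'],s['position'])
from look import *
d=grab('wrist');P=cloud(d);m=P[masks(d['img'])['yel']];m=m[np.hypot(m[:,0]-.446,m[:,1]+.325)<.08];print(len(m),m[m[:,2]<.22].mean(0) if (m[:,2]<.22).any() else 0)
d=grab('scene','s1');P=cloud(d);m=P[masks(d['img'])['yel']];m=m[(np.hypot(m[:,0]-.446,m[:,1]+.325)<.08)&(m[:,2]<.24)&(m[:,2]>.1)];print(len(m),m.mean(0));z=m[:,2];print(np.polyfit(z,m[:,0],1),np.polyfit(z,m[:,1],1))
from plan import *
plan([(.446,-.3252,.245,82.9,40),(.42,.05,.25,70,40),(.6,.384,.25,70,40,2)],step=.05)
"
```

```text
[ 1.12998174 -0.82806873  0.97435684] [-0.01630594 -0.0276643   0.02808779] 0.0398424271689435 0.0 [ 0.44558173 -0.32513454  0.24479621]
1968 [ 0.4028 -0.3166  0.0392]
0 [nan nan nan]<string>:5: RuntimeWarning: Mean of empty slice.
  ret = um.true_divide(
Traceback (most recent call last):
TypeError: expected non-empty vector for x
```

```bash
python3 -c "
import cv2;i=cv2.imread('pics/s1.png');cv2.imwrite('pics/s1c.png',cv2.resize(i[40:280,180:500],None,fx=2,fy=2))"
```

```text
(no output)
```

View pics/s1c.png

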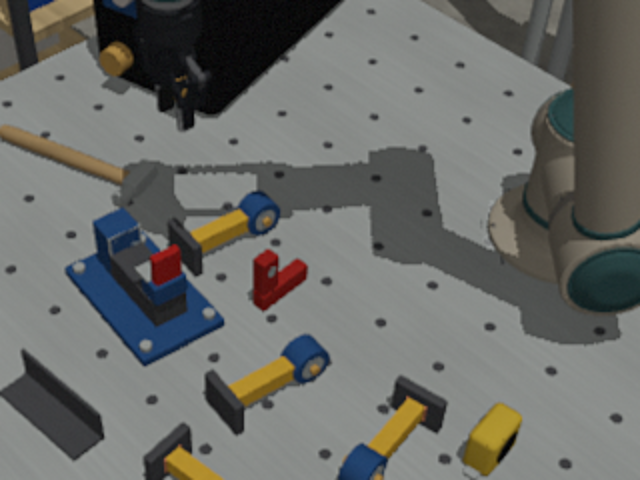

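The post slipped at 52 mm and now lies on the bench beside the vise, boss (crop 262,215) toward the robot. It can be grasped like the others; 51 mm was enough slack. I'll locate it.

```bash
python3 look.py wrist w4 | cut -c1-140;  python3 -c "
from plan import *
plan([(.40,-.318,.23,82.9,70),(.35,-.318,.23,82.9,70,2)])
"
```

```text
tcp [ 0.4456 -0.3251  0.2448] 82.9 t 10.65 w 0.0398798659021685
yel [300.  73.] 63 [ 0.3208 -0.3283  0.0321] zt 0.0336 rect [ 320.6 -328.4] [ 4.7 10.6] 80.7
yel [351.  74.] 68 [ 0.327  -0.2839  0.0324] zt 0.0339 rect [ 326.3 -284.1] [ 4.8 10.6] 87.1
yel [325. 153.] 2552 [ 0.3916 -0.3152  0.0392] zt 0.0402 rect [ 393.9 -315.4] [24.3 92.9] 82.5
yel [563. 194.] 113 [ 0.461  -0.0873  0.0309] zt 0.0332 rect [461.3 -85.7] [ 6.9 10.5] 80.4
yel [572. 262.] 3142 [ 0.5328 -0.078   0.0386] zt 0.0399 rect [535.5 -71.5] [26.1 92.5] 83.1
yel [613. 375.] 1711 [ 0.6766 -0.0165  0.0381] zt 0.0397 rect [683.2 -27.6] [77.6 40.3] 78.9
blue [326.  70.] 2598 [ 0.3244 -0.3062  0.0521] zt 0.0551 rect [ 323.7 -306.4] [34.4 37.5] 83.8
blue [593. 194.] 2895 [ 0.4598 -0.0703  0.0489] zt 0.0547 rect [463.8 -63.1] [36.3 37.9] 82.9
blue [341. 261.] 10262 [ 0.4996 -0.3266  0.0156] zt 0.09 rect [ 530.5 -311.6] [159.5  49.3] 83.9
blue [338. 327.] 811 [ 0.59   -0.3235  0.0151] zt 0.016 rect [ 590.2 -323.3] [66.3 18.7] 82.9
red [461. 140.] 3913 [ 0.4025 -0.1952  0.0298] zt 0.0892 rect [ 417.8 -188. ] [29.6 20.7] 2.4
red [433. 325.] 1438 [ 0.531  -0.246   0.1291] zt 0.137 rect [ 537.5 -243.3] [13.1 35.1] 82.6
from [ 0.4456 -0.3251  0.2448] 82.9 t 10.7
[[0.58, 0.02, 0.18, -0.0, 70], [1.15, 0.04, 0.37, -0.0, 70], [1.77, -0.04, 0.37, -0.0, 70], [2.39, -0.12, 0.37, -0.0, 70], [2.39, -0.12, 0.37, -0.0, 70]]
[[0.0, 0.0, -0.0, -0.0, 70]]
end [ 0.3501 -0.318   0.23  ] 82.9
```

View pics/w4.png

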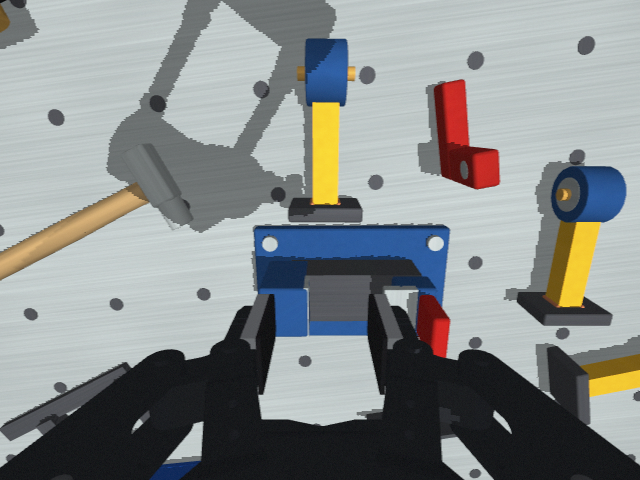

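The fallen post lies flat: boss (326,70), pin ends (300,73)/(351,74), foot (325,210), so the pin is at (0.323, −0.306). Nothing else moved.

```bash
python3 -c "
from plan import *
plan([(.37,-.31,.20,82.8,70),(.323,-.3062,.12,82.8,70),(.323,-.3062,.0105,82.8,70,2,.03),(.323,-.3062,.0105,82.8,40,5)])
"
```

```text
from [ 0.4456 -0.3251  0.2448] 82.9 t 10.7
[[0.96, 0.07, 0.56, 0.0, 70], [1.92, 0.14, 1.12, 0.01, 70], [2.31, 0.12, 1.79, 0.01, 70], [2.71, 0.11, 2.45, 0.01, 70], [3.1, 0.09, 3.12, 0.01, 70]]
[[-0.0, -0.0, 0.68, -0.0, 70], [-0.0, -0.0, 1.37, -0.0, 70], [-0.0, -0.0, 2.05, -0.0, 70], [-0.0, -0.0, 2.74, -0.0, 70], [-0.0, -0.0, 2.74, -0.0, 70]]
[[-0.0, -0.0, -0.0, -0.0, 70], [-0.0, -0.0, -0.0, -0.0, 40], [-0.0, -0.0, -0.0, -0.0, 40], [-0.0, -0.0, -0.0, -0.0, 40], [-0.0, -0.0, -0.0, -0.0, 40]]
[[-0.0, -0.0, -0.0, -0.0, 40], [-0.0, -0.0, -0.0, -0.0, 40]]
end [ 0.323  -0.3062  0.0104] 82.8
```

>>> play_rows(motion=[[0.96,0.07,0.56,0,70],[1.92,0.14,1.12,0.01,70],[2.31,0.12,1.79,0.01,70],[2.71,0.11,2.45,0.01,70],[3.1,0.09,3.12,0.01,70]])

```text
clock: 11.28
position: [0.3226, -0.3063, 0.1196]
ee_rot: [0.0, 0.063, 0.998, -0.0]
contact_force: [-0.1, 0.3, -0.6]
width: 0.0698
gripper_force: 0.0
```

>>> play_rows(motion=[[0,0,0.68,0,70],[0,0,1.37,0,70],[0,0,2.05,0,70],[0,0,2.74,0,70],[0,0,2.74,0,70]])

```text
clock: 11.9
position: [0.322, -0.305, 0.0091]
ee_rot: [-0.001, 0.063, 0.998, 0.002]
contact_force: [0.3, 0.9, 0.1]
width: 0.0703
gripper_force: 0.0
```

>>> play_rows(motion=[[0,0,0,0,40],[0,0,0,0,40],[0,0,0,0,40],[0,0,0,0,40],[0,0,0,0,40]], newtons=120)

```text
clock: 12.52
position: [0.3235, -0.3069, 0.0121]
ee_rot: [0.001, 0.063, 0.998, -0.001]
contact_force: [-0.8, 1.1, 7.1]
width: 0.0485
gripper_force: 122.8
```

>>> play_rows(motion=[[0,0,-0.6,0,40],[0,0,-1.3,0,40],[0,0,-2.2,0,40],[0,0,-3.1,0,40],[0,0,-3.1,0,40]])

```text
clock: 13.15
position: [0.3243, -0.3078, 0.1366]
ee_rot: [0.002, 0.063, 0.998, -0.003]
contact_force: [1.8, -1.3, -6.9]
width: 0.048
gripper_force: 124.8
```

```bash
cat > st.py <<'E'
from plan import *
s=manip.get_state();np.set_printoptions(precision=4,suppress=True);print(s['clock'],s['position'],yaw_of(s['ee_rot']),s['contact_force'],s['moment'],s['width'],s['gripper_force'])
E
python3 st.py
```

```text
13.15 [ 0.3243 -0.3078  0.1366] 82.77864724191815 [ 1.8328 -1.3446 -6.9251] [-0.0664  0.2885  0.0478] 0.04801608106196158 124.82768297195435
```

>>> play_rows(motion=[[0,0,0,0,51],[0,0,0,0,51],[0,0,0,0,51],[0,0,0,0,51]], newtons=20)

```text
clock: 13.65
position: [0.3224, -0.3057, 0.1336]
ee_rot: [-0.001, 0.063, 0.998, 0.001]
contact_force: [-0.9, 0.2, -8.0]
width: 0.0507
gripper_force: 22.3
```

>>> play_rows(motion=[[0,0,0,0,40],[0,0,0,0,40],[0,0,0,0,40]], newtons=120)

```text
clock: 14.02
position: [0.3223, -0.3057, 0.1343]
ee_rot: [-0.001, 0.063, 0.998, 0.0]
contact_force: [-0.2, 0.6, -7.4]
width: 0.0468
gripper_force: 124.2
```

```bash
python3 st.py
cat > hang.py <<'E'
# tilt of the bar under the gripper, from the scene camera
from seg import *
def hang(r=.075,name=None):
    s=manip.get_state()['position']; d=grab('scene',name); P=cloud(d); m=P[masks(d['img'])['yel']]
    m=m[(np.hypot(m[:,0]-s[0],m[:,1]-s[1])<r)&(m[:,2]<s[2]-.025)&(m[:,2]>s[2]-.11)]
    if len(m)<20: print('few',len(m)); return
    print('hang',len(m),m.mean(0).round(4),'dx/dz,dy/dz',np.polyfit(m[:,2],m[:,:2],1)[0].round(3))
if __name__=='__main__':
    import sys; hang(name=sys.argv[1] if len(sys.argv)>1 else None)
E
python3 hang.py s2
python3 -c "
from plan import *
plan([(.323,-.3062,.16,82.8,40),(.285,-.26,.16,82.8,40),(.285,.22,.165,84.7,40),(.34,.35,.165,84.7,40),(.49,.394,.165,84.7,40,2)],step=.04)
"
```

```text
14.025 [ 0.3223 -0.3057  0.1343] 82.80216715575767 [-0.2335  0.5862 -7.3829] [-0.0209 -0.2155 -0.0217] 0.046842844610902115 124.16933298110962
hang 186 [ 0.2985 -0.294   0.0668] dx/dz,dy/dz [0.281 0.027]
from [ 0.3228 -0.306   0.1344] 82.8 t 14.1
[[-0.0, -0.01, -0.64, -0.0, 40], [0.54, 0.51, -0.64, -0.0, 40], [1.08, 1.02, -0.64, -0.0, 40], [1.2, 1.94, -0.65, -0.02, 40], [1.31, 2.85, -0.66, -0.03, 40]]
[[0.12, 0.92, -0.01, -0.02, 40], [0.23, 1.84, -0.02, -0.03, 40], [0.34, 2.75, -0.03, -0.05, 40], [0.45, 3.67, -0.04, -0.06, 40], [0.56, 4.58, -0.05, -0.07, 40]]
[[0.1, 0.92, -0.01, -0.02, 40], [0.2, 1.84, -0.02, -0.03, 40], [0.3, 2.76, -0.03, -0.05, 40], [0.4, 3.67, -0.04, -0.06, 40], [0.5, 4.59, -0.05, -0.08, 40]]
[[0.09, 0.92, -0.01, -0.01, 40], [-0.18, 1.76, -0.01, -0.01, 40], [-0.44, 2.6, -0.01, -0.01, 40], [-0.71, 3.45, -0.01, -0.01, 40], [-0.97, 4.29, -0.01, -0.01, 40]]
[[-0.91, 0.36, 0.0, -0.0, 40], [-1.82, 0.72, 0.0, -0.0, 40], [-2.73, 1.08, 0.0, -0.0, 40], [-3.64, 1.44, 0.0, -0.0, 40], [-3.64, 1.44, 0.0, -0.0, 40]]
[[0.0, 0.0, 0.0, -0.0, 40]]
end [0.4902 0.394  0.1652] 84.7
```

>>> play_rows(motion=[[0,0,0,0,50.8],[0,0,0,0,50.8],[0,0,0,0,50.8],[0,0,0,0,50.8],[0,0,0,0,50.8]], newtons=20)

```text
clock: 14.7
position: [0.3231, -0.3062, 0.1345]
ee_rot: [0.0, 0.063, 0.998, 0.0]
contact_force: [-0.2, -0.3, -7.4]
width: 0.0506
gripper_force: 26.9
```

>>> play_rows(motion=[[0,0,0,0,50.8],[0,0,0,0,50.8],[0,0,0,0,50.8],[0,0,0,0,50.8],[0,0,0,0,50.8]])

```text
clock: 15.32
position: [0.323, -0.3062, 0.1345]
ee_rot: [0.0, 0.063, 0.998, 0.0]
contact_force: [-1.5, 0.5, -8.1]
width: 0.0509
gripper_force: 26.9
```

```bash
python3 st.py; python3 hang.py s3
```

```text
15.325 [ 0.323  -0.3062  0.1345] 82.78542432175944 [-1.4779  0.4515 -8.1204] [ 0.0596 -0.1763 -0.0242] 0.05086080467163502 26.868360936641693
hang 209 [ 0.309  -0.2968  0.0656] dx/dz,dy/dz [0.161 0.033]
```

>>> play_rows(motion=[[0,0,0,0,51.3],[0,0,0,0,51.3],[0,0,0,0,51.3],[0,0,0,0,51.3]])

```text
clock: 15.88
position: [0.323, -0.3063, 0.1345]
ee_rot: [0.0, 0.063, 0.998, -0.0]
contact_force: [0.6, -0.1, -7.2]
width: 0.0513
gripper_force: 15.0
```

```bash
python3 st.py; python3 hang.py s4
```

```text
15.875 [ 0.323  -0.3063  0.1345] 82.78643846273995 [ 0.583  -0.1261 -7.2263] [ 0.006  -0.032  -0.0715] 0.051338170208193805 14.980999678373337
hang 226 [ 0.3175 -0.2984  0.0654] dx/dz,dy/dz [0.071 0.007]
```

>>> play_rows(motion=[[0,0,0,0,40],[0,0,0,0,40],[0,-0.01,-0.64,0,40]], newtons=120)

```text
clock: 16.3
position: [0.3218, -0.305, 0.1586]
ee_rot: [-0.002, 0.063, 0.998, 0.002]
contact_force: [-0.9, -0.1, -7.3]
width: 0.0467
gripper_force: 126.2
```

```bash
python3 hang.py; python3 st.py;python3 -c "
from plan import *
plan([(.285,-.26,.16,82.8,40),(.285,.22,.165,84.7,40),(.34,.35,.165,84.7,40),(.49,.394,.165,84.7,40,2)],step=.035)
"
```

```text
hang 233 [ 0.3161 -0.2974  0.0867] dx/dz,dy/dz [0.074 0.03 ]
16.35 [ 0.3237 -0.3076  0.1628] 82.79067374452531 [-0.2373 -1.1023 -4.0409] [-0.2563  0.0368 -0.0052] 0.04694393442107515 126.38638973236084
from [ 0.3237 -0.3076  0.1628] 82.8 t 16.4
[[0.55, 0.53, 0.04, -0.0, 40], [1.11, 1.06, 0.07, -0.0, 40], [1.22, 1.91, 0.06, -0.01, 40], [1.32, 2.76, 0.05, -0.03, 40], [1.43, 3.61, 0.04, -0.04, 40]]
[[0.1, 0.85, -0.0, -0.02, 40], [0.2, 1.7, -0.01, -0.03, 40], [0.31, 2.55, -0.02, -0.04, 40], [0.41, 3.4, -0.03, -0.06, 40], [0.51, 4.25, -0.04, -0.07, 40]]
[[0.09, 0.86, -0.01, -0.01, 40], [0.18, 1.71, -0.02, -0.03, 40], [0.27, 2.56, -0.03, -0.04, 40], [0.36, 3.41, -0.04, -0.05, 40], [0.46, 4.27, -0.05, -0.07, 40]]
[[0.08, 0.85, -0.0, -0.01, 40], [-0.14, 1.52, -0.0, -0.01, 40], [-0.35, 2.2, -0.0, -0.01, 40], [-0.56, 2.87, -0.0, -0.01, 40], [-0.77, 3.54, -0.0, -0.01, 40]]
[[-0.22, 0.67, -0.0, -0.0, 40], [-0.94, 0.96, -0.0, -0.0, 40], [-1.67, 1.25, -0.0, -0.0, 40], [-2.4, 1.54, -0.0, -0.0, 40], [-3.12, 1.83, -0.0, -0.0, 40]]
[[-0.73, 0.29, -0.0, -0.0, 40], [-0.73, 0.29, -0.0, -0.0, 40], [-0.73, 0.29, -0.0, -0.0, 40]]
end [0.49   0.3941 0.1648] 84.7
```

>>> play_rows(motion=[[0.55,0.53,0.04,0,40],[1.11,1.06,0.07,0,40],[1.22,1.91,0.06,-0.01,40],[1.32,2.76,0.05,-0.03,40],[1.43,3.61,0.04,-0.04,40]])

```text
clock: 16.98
position: [0.2846, -0.1555, 0.1586]
ee_rot: [0.001, 0.06, 0.998, -0.0]
contact_force: [0.3, -0.2, -8.0]
width: 0.0465
gripper_force: 126.2
```

>>> play_rows(motion=[[0.1,0.85,0,-0.02,40],[0.2,1.7,-0.01,-0.03,40],[0.31,2.55,-0.02,-0.04,40],[0.41,3.4,-0.03,-0.06,40],[0.51,4.25,-0.04,-0.07,40]])

```text
clock: 17.6
position: [0.2842, 0.016, 0.1602]
ee_rot: [0.001, 0.053, 0.999, -0.0]
contact_force: [0.4, -0.5, -7.8]
width: 0.0463
gripper_force: 126.2
```

>>> play_rows(motion=[[0.09,0.86,-0.01,-0.01,40],[0.18,1.71,-0.02,-0.03,40],[0.27,2.56,-0.03,-0.04,40],[0.36,3.41,-0.04,-0.05,40],[0.46,4.27,-0.05,-0.07,40]])

```text
clock: 18.23
position: [0.2842, 0.188, 0.1621]
ee_rot: [0.001, 0.047, 0.999, 0.0]
contact_force: [0.4, 0.5, -8.4]
width: 0.0468
gripper_force: 126.2
```

>>> play_rows(motion=[[0.08,0.85,0,-0.01,40],[-0.14,1.52,0,-0.01,40],[-0.35,2.2,0,-0.01,40],[-0.56,2.87,0,-0.01,40],[-0.77,3.54,0,-0.01,40]])

```text
clock: 18.85
position: [0.3285, 0.3258, 0.1618]
ee_rot: [0.0, 0.046, 0.999, -0.0]
contact_force: [0.3, -0.5, -8.2]
width: 0.0466
gripper_force: 126.3
```

>>> play_rows(motion=[[-0.22,0.67,0,0,40],[-0.94,0.96,0,0,40],[-1.67,1.25,0,0,40],[-2.4,1.54,0,0,40],[-3.12,1.83,0,0,40]])

```text
clock: 19.48
position: [0.4601, 0.3864, 0.1613]
ee_rot: [-0.0, 0.046, 0.999, -0.0]
contact_force: [-0.2, 1.2, -7.5]
width: 0.0461
gripper_force: 126.3
```

>>> play_rows(motion=[[-0.73,0.29,0,0,40],[-0.73,0.29,0,0,40],[-0.73,0.29,0,0,40]])

```text
clock: 19.85
position: [0.4886, 0.3946, 0.1611]
ee_rot: [-0.001, 0.047, 0.999, -0.001]
contact_force: [-0.9, -0.1, -7.7]
width: 0.0465
gripper_force: 126.3
```

```bash
python3 hang.py; python3 st.py; python3 look.py top t5 | cut -c1-140
```

```text
hang 232 [0.4836 0.3972 0.0867] dx/dz,dy/dz [ 0.152 -0.044]
19.9 [0.4876 0.3945 0.1612] 84.67868916961864 [-1.6875  0.6931 -7.6705] [-0.0062  0.2224 -0.0524] 0.04628319863025698 126.22021436691284
tcp [0.4874 0.3946 0.1614] 84.7 t 19.95 w 0.04645093200437314
yel [320. 198.] 337 [ 0.6826 -0.0083  0.0383] zt 0.0423 rect [683.   -7.8] [25.  92.4] 6.5
yel [344. 253.] 324 [ 0.5348 -0.0694  0.0383] zt 0.0424 rect [534.5 -68.6] [24.  91.5] 82.5
yel [281. 282.] 330 [0.462  0.0978 0.0385] zt 0.0423 rect [461.4  98.6] [93.1 22.5] 10.2
yel [247. 312.] 402 [0.3851 0.185  0.0615] zt 0.0653 rect [385.3 187.3] [66.2 36.8] 6.1
blue [293. 201.] 212 [0.6735 0.0653 0.0509] zt 0.0564 rect [673.9  64.1] [33.4 36.4] 8.8
blue [429. 251.] 2363 [ 0.5362 -0.298   0.0149] zt 0.0873 rect [ 530.5 -308.2] [159.2  49.9] 83.2
blue [275. 255.] 204 [0.5338 0.1113 0.0516] zt 0.0556 rect [531.4 110.4] [35.7 31.7] 11.4
blue [341. 281.] 207 [ 0.4613 -0.0599  0.051 ] zt 0.0555 rect [463.1 -60.9] [31.5 38.6] 81.0
red [414. 249.] 97 [ 0.5376 -0.2379  0.1344] zt 0.1383 rect [ 538.7 -238.8] [12.8 37.2] 88.8
red [390. 308.] 270 [ 0.3907 -0.1845  0.0315] zt 0.0897 rect [ 415.5 -184.2] [20.8 27.9] 88.8
```

>>> play_rows(motion=[[0,0,0.4,0,40],[-0.03,0,0.83,0,40],[-0.03,0,0.83,0,40]])

```text
clock: 20.32
position: [0.4921, 0.3954, 0.136]
ee_rot: [0.004, 0.046, 0.999, 0.002]
contact_force: [-5.1, -4.4, 27.1]
width: 0.0463
gripper_force: 131.1
```

>>> play_rows(motion=[[0,0,0,0,51.2],[0,0,0,0,51.2],[0,0,0,0,51.2],[0,0,0,0,51.2],[0,0,0,0,51.2]], newtons=20)

```text
clock: 20.95
position: [0.4918, 0.3956, 0.1347]
ee_rot: [0.003, 0.046, 0.999, 0.002]
contact_force: [-3.8, -3.1, 21.5]
width: 0.0515
gripper_force: 19.3
```

```bash
python3 hang.py s6; python3 st.py
```

```text
hang 255 [0.4916 0.3978 0.0629] dx/dz,dy/dz [ 0.089 -0.052]
21.0 [0.4918 0.3956 0.1347] 84.72022264534029 [-3.9625 -3.1854 20.8404] [-0.7038  0.7602  0.0655] 0.05138930398089754 19.345343112945557
```

>>> play_rows(motion=[[0,0,-0.1,0,51.2],[0,0,-0.1,0,51.2],[0,0,-0.1,0,51.2]])

```text
clock: 21.38
position: [0.4909, 0.3955, 0.1347]
ee_rot: [0.001, 0.046, 0.999, 0.001]
contact_force: [-1.8, -1.7, 8.4]
width: 0.051
gripper_force: 18.4
```

```bash
python3 hang.py s7; python3 st.py
python3 - <<'E'
from seg import *
d=grab('wrist','w7');P=cloud(d);s=manip.get_state()['position']
for c,p in comps(d,'yel',30): print(c.round(),len(p),p.mean(0).round(4),np.percentile(p[:,2],[5,95]).round(4))
for c,p in comps(d,'blue',300): print('b',c.round(),len(p),p.mean(0).round(4),np.percentile(p[:,2],[5,98]).round(4))
i=cv2.imread('pics/s7.png');a=cv2.resize(i[260:420,380:540],(400,400));b=cv2.resize(cv2.imread('pics/w7.png')[150:470,160:480],(400,400));cv2.imwrite('pics/c7.png',np.hstack([a,b]))
E
```

```text
hang 255 [0.4913 0.3978 0.0635] dx/dz,dy/dz [ 0.088 -0.033]
21.425 [0.4909 0.3955 0.1347] 84.69102110021971 [-2.4539 -2.182   8.2192] [-0.1819  0.3285 -0.0008] 0.05147793765199486 18.35645467042923
[ 23. 130.] 2219 [0.3977 0.2061 0.024 ] [0.0069 0.0483]
[321. 225.] 1198 [0.4712 0.3967 0.0607] [0.0271 0.0874]
[379. 307.] 262 [0.4862 0.4191 0.1444] [0.1402 0.1467]
[263. 308.] 261 [0.4822 0.3724 0.1449] [0.1419 0.1467]
b [321. 310.] 13569 [0.4763 0.3964 0.1613] [0.1446 0.1684]
b [  5. 320.] 388 [0.5405 0.1295 0.0104] [0.0026 0.0218]
```

View pics/c7.png

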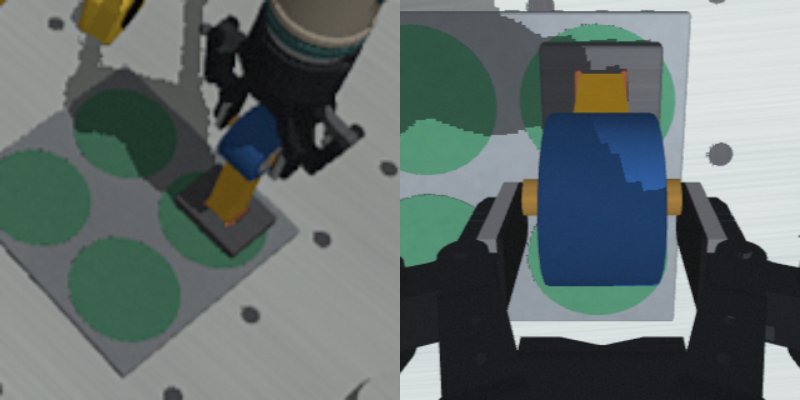

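The post stands flat on the pallet on its spot (scene crop foot (225,210)). Boss top at 0.168 also says it is seated. Release.

>>> play_rows(motion=[[0,0,0,0,58],[0,0,0,0,64],[0,0,0,0,64],[0,0,-0.8,0,64],[0,0,-1.8,0,64]])

```text
clock: 22.1
position: [0.49, 0.3946, 0.2042]
ee_rot: [-0.001, 0.046, 0.999, -0.001]
contact_force: [0.7, 0.1, 1.1]
width: 0.0644
gripper_force: 0.0
```

>>> play_rows(motion=[[0,-1,-1,0,64],[0,-2.1,-1.5,0,64],[0,-3.2,-1.5,0,64],[0,-4.3,-1.5,0,64],[0,-5.4,-1.5,0,64]])

```text
clock: 22.72
position: [0.4703, 0.1785, 0.2648]
ee_rot: [0.0, 0.046, 0.999, -0.0]
contact_force: [0.7, 0.1, 1.1]
width: 0.0642
gripper_force: 0.0
```

```bash
cat > foot.py <<'E'
# standing posts: boss top (mean of high blue points), bar, dark foot plate around a given spot; both cameras
from seg import *
import sys
S=dict(a=(.6,.384),b=(.5895,.2746),c=(.4903,.3943),d=(.4803,.2847))
def foot(k,views=('top','scene')):
    for n in views:
        d=grab(n); P=cloud(d); I=d['img'].astype(int); near=np.hypot(P[...,0]-S[k][0],P[...,1]-S[k][1])<.075
        mk=masks(d['img']); dark=near&(I.max(-1)<95)&(np.ptp(I,axis=-1)<25)&(abs(P[...,2]-.022)<.006)
        bl=P[near&mk['blue']&(P[...,2]>.155)]
        f=P[dark]; r=cv2.minAreaRect((f[:,:2]*1000).astype(np.float32)) if len(f)>10 else None
        print(k,n,'bosstop',len(bl),bl.mean(0).round(4) if len(bl) else '',np.round(bl[:,:2].min(0)/2+bl[:,:2].max(0)/2,4) if len(bl) else '','zmax',bl[:,2].max().round(4) if len(bl) else '','foot',len(f),[np.round(q,1) for q in r] if r else '')
for k in sys.argv[1]: foot(k)
E
python3 foot.py c; python3 st.py
```

```text
c top bosstop 0   zmax  foot 0 
c scene bosstop 337 [0.4867 0.397  0.1644] [0.4846 0.3968] zmax 0.1724 foot 504 [array([479.7, 389. ]), array([83.7, 59.5]), np.float64(84.4)]
22.825 [0.4699 0.1764 0.2649] 84.45882417063343 [0.4029 0.805  0.527 ] [ 0.0407 -0.0304 -0.0595] 0.06379513717347762 0.0
```

```bash
python3 look.py wrist w8 | cut -c1-140
```

```text
tcp [0.4704 0.1784 0.265 ] 84.5 t 22.875 w 0.06389790235768456
yel [324. 117.] 3317 [0.3843 0.1861 0.0627] zt 0.064 rect [385.5 186.2] [68.2 38.1] 8.0
yel [247. 204.] 2355 [0.4603 0.0995 0.0391] zt 0.0401 rect [462.7  97.7] [92.8 24.3] 9.6
yel [546. 200.] 1560 [0.4771 0.3843 0.0701] zt 0.0982 rect [478.3 384.9] [ 9.3 25.5] 64.1
yel [584. 220.] 213 [0.4781 0.3711 0.1433] zt 0.1453 rect [478.6 373.1] [ 8.5 10.9] 84.3
yel [122. 221.] 86 [ 0.4661 -0.0373  0.031 ] zt 0.0334 rect [466.2 -39.3] [ 7.4 10.1] 81.3
yel [110. 283.] 2484 [ 0.5344 -0.0647  0.0387] zt 0.0399 rect [535.3 -70.4] [25.9 93.3] 81.7
blue [612. 220.] 3534 [0.4756 0.3807 0.1581] zt 0.1663 rect [480.5 388.6] [24.7 38.3] 87.8
blue [ 95. 220.] 2252 [ 0.4583 -0.0547  0.0495] zt 0.0546 rect [463.5 -60.8] [35.9 37.8] 84.6
blue [266. 268.] 1534 [0.5268 0.1119 0.0517] zt 0.0549 rect [532.3 110.5] [37.4 34.8] 10.1
blue [ 12. 299.] 2083 [ 0.5553 -0.2036  0.0141] zt 0.0157 rect [ 548.1 -212.4] [ 30.4 129.5] 82.4
blue [250. 382.] 1319 [0.6706 0.0732 0.0499] zt 0.0548 rect [676.   61.5] [36.4 36.2] 7.7
red [  2. 190.] 91 [ 0.4247 -0.1753  0.006 ] zt 0.0097 rect [ 422.3 -175.1] [ 3.2 18.5] 88.3
```

View pics/w8.png

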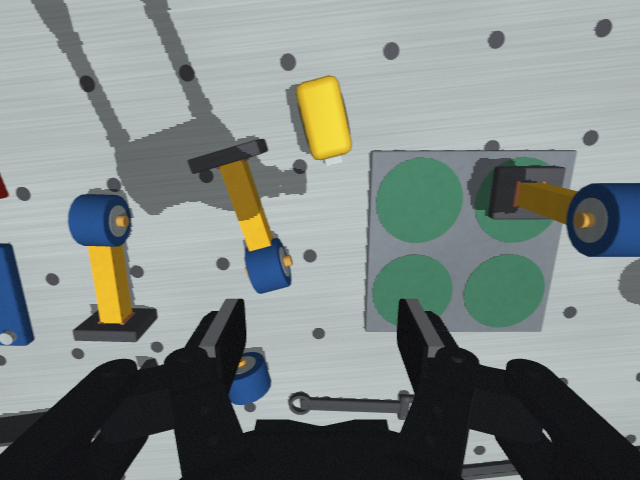

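Wrist view: V post stands on its spot (foot around (525,192), spot centre ≈(514,200)); P3 boss (268,268), foot (228,155). I'll compute V's centring and P3's pin.

```bash
cat > fw.py <<'E'
import sys
from seg import *
S=dict(a=(.6,.384),b=(.5895,.2746),c=(.4903,.3943),d=(.4803,.2847))
def rep(d,ks,sp=S):
    P=cloud(d); I=d['img'].astype(int); g=masks(d['img'])['green']
    for k in ks:
        near=np.hypot(P[...,0]-sp[k][0],P[...,1]-sp[k][1])<.085
        m=near&(abs(P[...,2]-.022)<.0035)&~g
        n,l,st,c=cv2.connectedComponentsWithStats(cv2.morphologyEx(m.astype(np.uint8),cv2.MORPH_OPEN,np.ones((3,3))))
        if n<2: print(k,'none'); continue
        j=1+np.argmax(st[1:,4]); f=P[l==j]; r=cv2.minAreaRect((f[:,:2]*1000).astype(np.float32))
        print(k,'foot top',len(f),np.round(r[0],1),np.round(r[1],1),round(r[2],1),'box',np.round(cv2.boxPoints(r)).tolist(),'ctr err mm',(np.array(r[0])-np.array(sp[k])*1000).round(1))
if __name__=='__main__':
    d=dict(np.load(sys.argv[1])); rep(d,sys.argv[2])
E
python3 fw.py w8.npz c
python3 - <<'E'
from seg import *
d=dict(np.load('w8.npz'))
for c,p in comps(d,'green',100): print('green',c.round(),len(p),p.mean(0).round(4),(p.min(0)/2+p.max(0)/2).round(4),np.ptp(p,axis=0).round(3))
E
```

```text
c foot top 2203 [480.7 395.8] [70.2 55. ] 84.4 box [[450.0, 363.0], [505.0, 358.0], [511.0, 428.0], [457.0, 433.0]] ctr err mm [-9.6  1.5]
green [524. 162.] 296 [0.4492 0.3971 0.0078] [0.4494 0.3975 0.008 ] [0.011 0.053 0.004]
green [419. 200.] 5665 [0.4798 0.2836 0.0078] [0.481  0.2834 0.0079] [0.095 0.094 0.005]
green [505. 219.] 1827 [0.511  0.3796 0.0079] [0.4967 0.3891 0.0082] [0.085 0.086 0.007]
green [412. 286.] 3688 [0.5822 0.2729 0.0086] [0.548  0.2642 0.1442] [0.169 0.112 0.279]
green [504. 290.] 4507 [0.5997 0.3827 0.0078] [0.6009 0.3826 0.0077] [0.096 0.095 0.005]
```

```bash
python3 -c "
from plan import *
plan([(.481,.395,.25,84.5,66),(.481,.395,.122,84.5,66,2,.04),(.481,.395,.122,84.5,40,5)],step=.055)
"
```

```text
from [0.4704 0.1784 0.265 ] 84.5 t 22.9
[[0.06, 1.35, 0.09, 0.0, 66], [0.13, 2.71, 0.19, 0.0, 66], [0.19, 4.06, 0.28, 0.0, 66], [0.25, 5.42, 0.37, 0.0, 66], [0.25, 5.42, 1.17, 0.0, 66]]
[[0.0, -0.0, 0.8, 0.0, 66], [0.0, -0.0, 1.6, 0.0, 66], [0.0, -0.0, 2.4, 0.0, 66], [0.0, -0.0, 2.4, 0.0, 66], [0.0, -0.0, 2.4, 0.0, 66]]
[[0.0, -0.0, 0.0, 0.0, 40], [0.0, -0.0, 0.0, 0.0, 40], [0.0, -0.0, 0.0, 0.0, 40], [0.0, -0.0, 0.0, 0.0, 40], [0.0, -0.0, 0.0, 0.0, 40]]
[[0.0, -0.0, 0.0, 0.0, 40]]
end [0.4812 0.3951 0.1222] 84.5
```

>>> play_rows(motion=[[0.06,1.35,0.09,0,66],[0.13,2.71,0.19,0,66],[0.19,4.06,0.28,0,66],[0.25,5.42,0.37,0,66],[0.25,5.42,1.17,0,66]])

```text
clock: 23.5
position: [0.4816, 0.4031, 0.2188]
ee_rot: [0.002, 0.044, 0.999, 0.003]
contact_force: [0.6, -0.6, -0.2]
width: 0.0659
gripper_force: 0.0
```

>>> play_rows(motion=[[0,0,0.8,0,66],[0,0,1.6,0,66],[0,0,2.4,0,66],[0,0,2.4,0,66],[0,0,2.4,0,66]])

```text
clock: 24.12
position: [0.4812, 0.3979, 0.123]
ee_rot: [0.001, 0.046, 0.999, 0.001]
contact_force: [-0.3, 0.1, 0.6]
width: 0.0662
gripper_force: 0.0
```

>>> play_rows(motion=[[0,0,0,0,40],[0,0,0,0,40],[0,0,0,0,40],[0,0,0,0,40],[0,0,0,0,40]], newtons=120)

```text
clock: 24.75
position: [0.4817, 0.3971, 0.1248]
ee_rot: [0.002, 0.046, 0.999, 0.001]
contact_force: [-0.6, -2.2, 4.5]
width: 0.0482
gripper_force: 122.5
```

>>> play_rows(motion=[[0,0,-0.1,0,40],[-0.12,0,-0.1,0,40],[-0.23,-0.01,-0.1,0,40],[-0.23,-0.01,-0.05,0,40],[-0.23,-0.01,0.03,0,40]])

```text
clock: 25.38
position: [0.4905, 0.3953, 0.1257]
ee_rot: [0.001, 0.046, 0.999, 0.0]
contact_force: [-7.3, -6.0, 29.4]
width: 0.0483
gripper_force: 128.1
```

>>> play_rows(motion=[[0,0,0,0,51],[0,0,0,0,51],[0,0,0,0,51]], newtons=20)

```text
clock: 25.75
position: [0.4903, 0.3953, 0.125]
ee_rot: [0.001, 0.046, 0.999, 0.001]
contact_force: [-5.4, -4.1, 15.1]
width: 0.0511
gripper_force: 30.8
```

```bash
python3 st.py
```

```text
25.75 [0.4903 0.3953 0.125 ] 84.69022385596676 [-5.429  -4.1456 15.0526] [-0.6759  1.0554  0.024 ] 0.05106075215102508 30.831428468227386
```

Release, back off, and re-measure V and P3 from a height.

>>> play_rows(motion=[[0,0,-0.06,0,56],[0,0,-0.06,0,64],[0,0,-0.06,0,64],[0,0,-0.9,0,64],[0,0,-2,0,64]])

```text
clock: 26.38
position: [0.4893, 0.3951, 0.2]
ee_rot: [-0.001, 0.046, 0.999, -0.001]
contact_force: [-0.2, -0.6, -0.3]
width: 0.0641
gripper_force: 0.0
```

>>> play_rows(motion=[[0,-1,-1,0,64],[0,-2.1,-1.5,0,64],[0,-3.2,-1.5,0,64],[0,-4.3,-1.5,0,64],[0,-5.4,-1.5,0,64]])

```text
clock: 27.0
position: [0.4698, 0.1791, 0.2607]
ee_rot: [0.0, 0.046, 0.999, 0.0]
contact_force: [0.4, -0.7, 0.3]
width: 0.0642
gripper_force: 0.0
```

```bash
python3 look.py wrist w9 | cut -c1-140; python3 fw.py w9.npz c
```

```text
tcp [0.4687 0.174  0.2608] 84.6 t 27.05 w 0.06384830524808018
yel [316. 117.] 3135 [0.3837 0.1824 0.0628] zt 0.064 rect [385.5 183.8] [66.9 33.8] 7.8
yel [538. 203.] 1437 [0.4791 0.3826 0.0635] zt 0.091 rect [479.4 383.8] [11.1 26.8] 59.9
yel [282. 240.] 1869 [0.5019 0.1346 0.0392] zt 0.0402 rect [502.1 136.5] [90.5 26. ] 3.3
yel [113. 221.] 59 [ 0.4653 -0.0405  0.0325] zt 0.0341 rect [466.2 -39.8] [ 7.2 10.5] 87.1
yel [576. 225.] 137 [0.4804 0.3684 0.1407] zt 0.1448 rect [480.3 368.5] [ 2.2 11.4] 85.1
yel [101. 285.] 2409 [ 0.5347 -0.0679  0.0388] zt 0.0399 rect [535.6 -71.4] [32.  95.3] 77.7
blue [612. 225.] 3692 [0.4753 0.3799 0.159 ] zt 0.1664 rect [482.2 388.8] [27.7 37.8] 86.1
blue [ 84. 220.] 2051 [ 0.457  -0.0586  0.0505] zt 0.0548 rect [463.6 -61.8] [36.8 38.3] 82.9
blue [  8. 311.] 1079 [ 0.5692 -0.2049  0.0143] zt 0.0157 rect [ 553.9 -207.5] [ 20.3 119.2] 81.7
blue [295. 300.] 1211 [0.5652 0.1411 0.0521] zt 0.0549 rect [571.7 142.2] [37.3 32.9] 6.4
blue [245. 384.] 1014 [0.6682 0.0724 0.0509] zt 0.055 rect [674.5  64.8] [35.7 29.1] 8.7
c foot top 2246 [482.7 393.9] [70.2 56. ] 84.7 box [[452.0, 362.0], [507.0, 356.0], [514.0, 426.0], [458.0, 432.0]] ctr err mm [-7.6 -0.4]
```

```bash
cat > chk.py <<'E'
from fw import *
import sys
for v in ('wrist','scene','top'):
    d=grab(v); np.savez('last_'+v+'.npz',**d); print(v)
    for c,p in comps(d,'green',100): print(' green',c.round(),len(p),(p[:,:2].min(0)/2+p[:,:2].max(0)/2).round(4),np.ptp(p,axis=0).round(3))
    rep(d,sys.argv[1])
E
python3 chk.py c; python3 st.py
```

```text
wrist
 green [423. 202.] 5796 [0.481  0.2834] [0.095 0.095 0.005]
 green [529. 165.] 428 [0.4505 0.3961] [0.014 0.059 0.005]
 green [509. 222.] 1676 [0.4975 0.3874] [0.084 0.084 0.005]
 green [416. 287.] 3639 [0.5464 0.2627] [0.168 0.115 0.275]
 green [508. 293.] 4615 [0.6011 0.3826] [0.096 0.096 0.005]
c foot top 2212 [482.6 394.1] [70.7 54.8] 84.7 box [[452.0, 361.0], [507.0, 356.0], [513.0, 427.0], [459.0, 432.0]] ctr err mm [-7.7 -0.2]
scene
 green [430. 313.] 1112 [0.4807 0.2834] [0.096 0.094 0.015]
 green [395. 339.] 1226 [0.5888 0.2725] [0.095 0.094 0.015]
 green [459. 353.] 482 [0.5014 0.3936] [0.072 0.093 0.021]
 green [429. 375.] 1410 [0.5988 0.3828] [0.096 0.094 0.018]
c foot top 87 [497.3 377.1] [38.2 21.8] 84.4 box [[485.0, 359.0], [506.0, 357.0], [510.0, 395.0], [488.0, 397.0]] ctr err mm [  7.  -17.2]
top
 green [176. 232.] 899 [0.5987 0.3849] [0.091 0.091 0.018]
 green [216. 234.] 802 [0.5748 0.2273] [0.119 0.191 0.622]
c none
27.2 [0.4701 0.1801 0.2609] 84.58210330497715 [-0.8253 -0.2004  0.1926] [ 0.0142 -0.0552 -0.0062] 0.0639665460594688 0.0
```

V needs about 8 mm more in x: with so small a lift it only leaned instead of shifting. Redo with a larger lift.

```bash
python3 -c "
from plan import *
plan([(.483,.395,.25,84.6,66),(.483,.395,.124,84.6,66,2,.04),(.483,.395,.124,84.6,40,5)],step=.055)
"
```

```text
from [0.4701 0.1801 0.2609] 84.6 t 27.2
[[0.05, 1.34, 0.07, -0.0, 66], [0.09, 2.69, 0.14, -0.0, 66], [0.14, 4.03, 0.21, -0.0, 66], [0.19, 5.38, 0.27, -0.0, 66], [0.19, 5.38, 1.06, -0.0, 66]]
[[-0.0, -0.0, 0.79, -0.0, 66], [-0.0, -0.0, 1.58, -0.0, 66], [-0.0, -0.0, 2.36, -0.0, 66], [-0.0, -0.0, 2.36, -0.0, 66], [-0.0, -0.0, 2.36, -0.0, 66]]
[[-0.0, -0.0, 0.0, -0.0, 40], [-0.0, -0.0, 0.0, -0.0, 40], [-0.0, -0.0, 0.0, -0.0, 40], [-0.0, -0.0, 0.0, -0.0, 40], [-0.0, -0.0, 0.0, -0.0, 40]]
[[-0.0, -0.0, 0.0, -0.0, 40]]
end [0.4828 0.395  0.1241] 84.6
```

>>> play_rows(motion=[[0.05,1.34,0.07,0,66],[0.09,2.69,0.14,0,66],[0.14,4.03,0.21,0,66],[0.19,5.38,0.27,0,66],[0.19,5.38,1.06,0,66]])

```text
clock: 27.82
position: [0.4831, 0.4021, 0.2192]
ee_rot: [0.002, 0.044, 0.999, 0.003]
contact_force: [0.1, -2.0, 1.0]
width: 0.0659
gripper_force: 0.0
```

>>> play_rows(motion=[[0,0,0.79,0,66],[0,0,1.58,0,66],[0,0,2.36,0,66],[0,0,2.36,0,66],[0,0,2.36,0,66]])

```text
clock: 28.45
position: [0.4827, 0.3967, 0.1249]
ee_rot: [0.001, 0.046, 0.999, 0.001]
contact_force: [0.3, -0.4, 0.8]
width: 0.0663
gripper_force: 0.0
```

>>> play_rows(motion=[[0,0,0,0,40],[0,0,0,0,40],[0,0,0,0,40],[0,0,0,0,40],[0,0,0,0,40]], newtons=120)

```text
clock: 29.08
position: [0.4832, 0.3958, 0.1267]
ee_rot: [0.002, 0.046, 0.999, 0.001]
contact_force: [-0.7, -1.6, 5.0]
width: 0.0481
gripper_force: 122.4
```

>>> play_rows(motion=[[0,0,-0.2,0,40],[0,0,-0.4,0,40],[-0.1,0.01,-0.4,0,40],[-0.2,0.02,-0.4,0,40],[-0.2,0.02,-0.4,0,40]])

```text
clock: 29.7
position: [0.4906, 0.3953, 0.1396]
ee_rot: [-0.0, 0.047, 0.999, -0.0]
contact_force: [0.1, 0.2, -7.8]
width: 0.0478
gripper_force: 124.6
```

```bash
python3 st.py; python3 hang.py s10
python3 - <<'E'
from fw import *
d=grab('wrist'); P=cloud(d)
for c,p in comps(d,'yel',30): print(c.round(),len(p),p.mean(0).round(4))
E
```

```text
29.7 [0.4906 0.3953 0.1396] 84.66149649164747 [ 0.1159  0.1727 -7.7732] [ 0.0054 -0.0398  0.0793] 0.047795827700848705 124.60779190063477
hang 273 [0.4987 0.3957 0.0747] dx/dz,dy/dz [ 0.05  -0.012]
[ 26. 130.] 2531 [0.3973 0.206  0.028 ]
[319. 240.] 1254 [0.4778 0.3947 0.0736]
[ 11. 306.] 1709 [0.5226 0.1504 0.0272]
[263. 326.] 178 [0.4856 0.3727 0.1568]
[380. 325.] 149 [0.4897 0.4178 0.1562]
[ 49. 357.] 222 [0.5687 0.1676 0.0297]
```

Now lifted and shifted (weight 7.8 N). Lower gently (about 14 mm) and release.

>>> play_rows(motion=[[0,0,0.15,0,40],[0,0,0.27,0,40],[0,0,0.36,0,40],[0,0,0.36,0,40]])

```text
clock: 30.3
position: [0.4903, 0.3952, 0.1271]
ee_rot: [0.0, 0.046, 0.999, -0.0]
contact_force: [-2.4, -3.4, 0.2]
width: 0.0481
gripper_force: 125.5
```

>>> play_rows(motion=[[0,0,0,0,51.2],[0,0,0,0,51.2],[0,0,0,0,56],[0,0,0,0,64],[0,0,0,0,64]], newtons=20)

```text
clock: 30.92
position: [0.4907, 0.3958, 0.1261]
ee_rot: [0.001, 0.046, 0.999, 0.001]
contact_force: [-0.6, -0.2, -0.4]
width: 0.0641
gripper_force: 0.0
```

>>> play_rows(motion=[[0,0,-0.9,0,64],[0,0,-2,0,64],[0,-1,-3,0,64],[0,-2.1,-3.2,0,64],[0,-3.2,-3.2,0,64]])

```text
clock: 31.55
position: [0.479, 0.2672, 0.2554]
ee_rot: [0.002, 0.046, 0.999, 0.001]
contact_force: [-0.6, -0.4, -0.3]
width: 0.0642
gripper_force: 0.0
```

>>> play_rows(motion=[[0,-1.1,0,0,64],[0,-2.2,0,0,64],[0,-2.2,0,0,64],[0,-2.2,0,0,64]])

```text
clock: 32.05
position: [0.4706, 0.1808, 0.2541]
ee_rot: [0.001, 0.047, 0.999, 0.001]
contact_force: [0.5, -0.5, -0.6]
width: 0.064
gripper_force: 0.0
```

```bash
python3 look.py wrist w11 | cut -c1-140; python3 fw.py w11.npz c
```

```text
tcp [0.4705 0.1811 0.2539] 84.7 t 32.1 w 0.06378571276350048
yel [318. 116.] 3582 [0.3841 0.1857 0.0627] zt 0.064 rect [385.6 186.1] [68.  38.3] 8.3
yel [543. 211.] 1685 [0.4852 0.3821 0.0688] zt 0.0969 rect [486.9 382.6] [10.3 25.9] 62.6
yel [282. 240.] 2128 [0.4998 0.1376 0.0391] zt 0.0401 rect [502.4 136.9] [90.6 24.5] 5.7
yel [110. 222.] 101 [ 0.4663 -0.0376  0.0312] zt 0.0334 rect [466.3 -39.5] [ 7.5 10.7] 80.2
yel [581. 235.] 225 [0.4868 0.3685 0.1429] zt 0.1453 rect [486.9 371. ] [ 8.5 10.1] 85.0
yel [ 99. 286.] 2702 [ 0.5339 -0.0648  0.0387] zt 0.0399 rect [535.4 -71. ] [26.4 93.2] 82.7
blue [ 82. 221.] 2498 [ 0.4582 -0.055   0.0491] zt 0.0547 rect [463.3 -61.4] [37.1 37. ] 81.2
blue [610. 235.] 3879 [0.4831 0.3783 0.1574] zt 0.1662 rect [488.9 387. ] [25.9 38.4] 87.2
blue [  7. 318.] 982 [ 0.5773 -0.2038  0.011 ] zt 0.0154 rect [ 571.8 -201.9] [16.1 87.7] 72.6
blue [295. 302.] 1462 [0.5641 0.1442 0.0518] zt 0.0548 rect [571.5 143.8] [37.  35.8] 4.4
blue [246. 387.] 1160 [0.6689 0.0762 0.048 ] zt 0.0548 rect [675.2  68.1] [36.6 23.2] 9.3
c foot top 2261 [489.8 393.3] [70.6 55.9] 84.5 box [[459.0, 361.0], [514.0, 356.0], [521.0, 426.0], [465.0, 431.0]] ctr err mm [-0.5 -1. ]
```

V is centred (≤1 mm). P3 was knocked about 40 mm by the disturbance; its pin is now at about (0.5735, 0.1435).

```bash
python3 -c "
from plan import *
plan([(.5735,.1435,.16,95,68),(.5735,.1435,.0105,95,68,2,.035)],step=.05)
"
```

```text
from [0.4705 0.1811 0.2539] 84.7 t 32.1
[[-0.88, -0.23, 0.78, -0.34, 68], [-1.77, -0.47, 1.57, -0.69, 68], [-2.65, -0.7, 2.35, -1.03, 68], [-2.65, -0.7, 3.1, -1.03, 68], [-2.65, -0.7, 3.84, -1.03, 68]]
[[0.0, 0.0, 0.75, 0.0, 68], [0.0, 0.0, 1.5, 0.0, 68], [0.0, 0.0, 2.25, 0.0, 68], [0.0, 0.0, 2.25, 0.0, 68], [0.0, 0.0, 2.25, 0.0, 68]]
end [0.5735 0.1434 0.0103] 95.0
```

>>> play_rows(motion=[[-0.88,-0.23,0.78,-0.34,68],[-1.77,-0.47,1.57,-0.69,68],[-2.65,-0.7,2.35,-1.03,68],[-2.65,-0.7,3.1,-1.03,68],[-2.65,-0.7,3.84,-1.03,68]])

```text
clock: 32.72
position: [0.5739, 0.1439, 0.0985]
ee_rot: [-0.0, -0.044, 0.999, 0.0]
contact_force: [-0.4, -0.4, 0.7]
width: 0.0678
gripper_force: 0.0
```

>>> play_rows(motion=[[0,0,0.75,0,68],[0,0,1.5,0,68],[0,0,2.25,0,68],[0,0,2.25,0,68],[0,0,2.25,0,68]])

```text
clock: 33.35
position: [0.574, 0.1436, 0.0107]
ee_rot: [0.001, -0.044, 0.999, 0.0]
contact_force: [-0.6, -0.4, -0.2]
width: 0.0679
gripper_force: 0.0
```

>>> play_rows(motion=[[0,0,0,0,40],[0,0,0,0,40],[0,0,0,0,40],[0,0,0,0,40],[0,0,0,0,40]], newtons=120)

```text
clock: 33.98
position: [0.5745, 0.1431, 0.0125]
ee_rot: [0.002, -0.043, 0.999, 0.0]
contact_force: [-0.7, 0.0, 6.0]
width: 0.0488
gripper_force: 122.5
```

>>> play_rows(motion=[[0,0,-0.6,0,40],[0,0,-1.3,0,40],[0,0,-2.2,0,40],[0,0,-3.1,0,40],[0,0,-3.1,0,40]])

```text
clock: 34.6
position: [0.5749, 0.1429, 0.1369]
ee_rot: [0.003, -0.043, 0.999, 0.0]
contact_force: [-0.9, 0.1, -7.5]
width: 0.0482
gripper_force: 124.8
```

```bash
python3 st.py
```

```text
34.6 [0.5749 0.1429 0.1369] 94.98059657451104 [-0.8612  0.1121 -7.4501] [ 0.0469 -0.2082 -0.0183] 0.04816197483496638 124.77316617965698
```

>>> play_rows(motion=[[0,0,0,0,51.2],[0,0,0,0,51.2],[0,0,0,0,51.2],[0,0,0,0,51.3],[0,0,0,0,51.3]], newtons=20)

```text
clock: 35.22
position: [0.5718, 0.1425, 0.1334]
ee_rot: [-0.002, -0.043, 0.999, -0.0]
contact_force: [-1.0, -0.5, -9.2]
width: 0.0515
gripper_force: 10.4
```

```bash
python3 st.py; python3 hang.py
python3 - <<'E'
from seg import *
d=grab('wrist')
for c,p in comps(d,'yel',30): print(c.round(),len(p),p.mean(0).round(4))
E
```

```text
35.225 [0.5718 0.1425 0.1334] 94.98306998297836 [-0.9626 -0.4795 -9.1868] [-0.0261  0.3085  0.0195] 0.05151000670323243 10.423261821269989
hang 156 [0.5638 0.1469 0.0543] dx/dz,dy/dz [0.169 0.077]
[416.   7.] 899 [0.4201 0.1864 0.0235]
[42. 55.] 348 [ 0.4671 -0.0383  0.0303]
[ 19. 164.] 5451 [ 0.5354 -0.0606  0.0322]
[321. 215.] 3075 [0.5406 0.1392 0.0771]
[266. 314.] 247 [0.5724 0.1185 0.1383]
[376. 315.] 247 [0.5685 0.165  0.1383]
[203. 334.] 137 [0.6523 0.0583 0.03  ]
[ 98. 359.] 3497 [ 0.6787 -0.0216  0.0343]
```

>>> play_rows(motion=[[0,0,0.15,0,51.3],[0,0,0.3,0,51.3],[0,0,0.45,0,51.3],[0,0,0.45,0,54],[0,0,0.45,0,56]])

```text
clock: 35.95
position: [0.5738, 0.1427, 0.1171]
ee_rot: [0.001, -0.043, 0.999, 0.0]
contact_force: [-0.1, -0.9, -0.2]
width: 0.056
gripper_force: 0.0
```

>>> play_rows(motion=[[0,0,0,0,56],[0,0,0,0,56],[0,0,0,0,56]])

```text
clock: 36.33
position: [0.573, 0.1426, 0.1159]
ee_rot: [-0.0, -0.043, 0.999, 0.0]
contact_force: [-0.5, -0.2, 0.5]
width: 0.0561
gripper_force: 0.0
```

```bash
python3 st.py; python3 hang.py s12
python3 - <<'E'
from seg import *
d=grab('wrist','w12')
for c,p in comps(d,'yel',30)+comps(d,'blue',800): print(c.round(),len(p),p.mean(0).round(4),p[:,2].max().round(4))
E
```

```text
36.325 [0.573  0.1426 0.1159] 94.98574891378584 [-0.5353 -0.1556  0.4547] [-0.0318 -0.0278 -0.0372] 0.05606541649790042 0.0
hang 109 [0.5294 0.1398 0.0402] dx/dz,dy/dz [ 0.189 -0.197]
[417.   1.] 126 [0.4206 0.1861 0.0102] 0.0141
[18. 45.] 441 [ 0.4674 -0.0383  0.0301] 0.0346
[  9. 165.] 2731 [ 0.5371 -0.0593  0.0238] 0.0339
[321. 156.] 442 [0.5129 0.1367 0.0364] 0.052
[252. 242.] 281 [0.5372 0.1152 0.1384] 0.1414
[390. 235.] 140 [0.531  0.1624 0.1372] 0.1403
[390. 253.] 65 [0.5368 0.1627 0.1394] 0.1412
[194. 341.] 77 [0.6511 0.0565 0.0282] 0.0334
[ 76. 370.] 3375 [ 0.6794 -0.0271  0.0337] 0.1823
[23. 51.] 1591 [ 0.4693 -0.0447  0.0176] 0.0372
[321. 242.] 18257 [0.5295 0.1383 0.1559] 0.1632
```

P3 now stands upright on the bench, about 36 mm from the fingers. Slide the open fingers over its pin and grip.

>>> play_rows(motion=[[0,0,0,0,66],[0,0,0,0,66],[0.45,0,0,0,66],[0.9,0,0,0,66],[0.9,0,0,0,66]])

```text
clock: 37.05
position: [0.5361, 0.1395, 0.1161]
ee_rot: [-0.0, -0.044, 0.999, 0.0]
contact_force: [-0.1, 0.5, -0.3]
width: 0.0662
gripper_force: 0.0
```

>>> play_rows(motion=[[0,0,0,0,40],[0,0,0,0,40],[0,0,0,0,40],[0,0,0,0,40],[0,0,0,0,40]], newtons=120)

```text
clock: 37.67
position: [0.5374, 0.1395, 0.1161]
ee_rot: [0.0, -0.043, 0.999, 0.0]
contact_force: [-0.2, 0.1, 0.1]
width: 0.0401
gripper_force: 0.0
```

>>> play_rows(motion=[[0,0,-0.3,0,40],[0,0,-0.7,0,40],[0,0,-0.7,0,40],[0,0,-0.7,0,40]])

```text
clock: 38.17
position: [0.5372, 0.1395, 0.1444]
ee_rot: [0.0, -0.043, 0.999, 0.0]
contact_force: [0.3, -0.4, -0.9]
width: 0.0399
gripper_force: 0.0
```

```bash
python3 st.py; python3 hang.py s13
python3 - <<'E'
from seg import *
d=grab('wrist','w13')
for c,p in comps(d,'yel',30)+comps(d,'blue',800): print(c.round(),len(p),p.mean(0).round(4),p[:,2].max().round(4))
from plan import *
plan([(.537,.139,.16,95,40),(.48,.20,.16,95,40),(.4808,.284,.16,95,40,2)],step=.035)
E
```

```text
38.175 [0.5372 0.1395 0.1444] 94.98259801613221 [ 0.3376 -0.3865 -0.8649] [0.0013 0.0019 0.0056] 0.0398699365764103 0.0
hang 205 [0.5267 0.1426 0.0644] dx/dz,dy/dz [ 0.033 -0.019]
[424.  36.] 5288 [0.4075 0.1851 0.0571] 0.066
[ 64. 114.] 267 [ 0.467  -0.0385  0.0305] 0.0351
[ 30. 209.] 7164 [ 0.5337 -0.0666  0.0351] 0.0414
[321. 199.] 262 [0.5084 0.1366 0.031 ] 0.0449
[268. 264.] 236 [0.5206 0.1141 0.1359] 0.139
[374. 264.] 212 [0.5166 0.1606 0.1357] 0.139
[ 91. 384.] 1357 [ 0.6789 -0.0397  0.0336] 0.2157
[ 32. 105.] 4940 [ 0.4631 -0.0498  0.0419] 0.0572
[321. 265.] 10972 [0.5122 0.1368 0.1531] 0.1609
from [0.5369 0.1395 0.1438] 95.0 t 38.3
[[-0.0, -0.01, -0.4, -0.0, 40], [0.43, 0.54, -0.4, -0.0, 40], [0.86, 1.08, -0.4, -0.0, 40], [1.28, 1.63, -0.4, -0.0, 40], [1.22, 2.33, -0.4, -0.0, 40]]
[[-0.07, 0.69, -0.0, -0.0, 40], [-0.14, 1.39, -0.0, -0.0, 40], [-0.14, 1.39, -0.0, -0.0, 40], [-0.14, 1.39, -0.0, -0.0, 40]]
end [0.4809 0.2839 0.1598] 95.0
```

>>> play_rows(motion=[[0,0,0,0,66],[0,0,0,0,66],[0,0,0,0,66],[0.2,0,0.3,0,66],[0.42,-0.02,0.68,0,66]])

```text
clock: 38.9
position: [0.5198, 0.1372, 0.1161]
ee_rot: [-0.0, -0.044, 0.999, 0.0]
contact_force: [-0.1, 0.1, 0.2]
width: 0.066
gripper_force: 0.0
```

```bash
python3 st.py
python3 - <<'E'
from seg import *
d=grab('wrist','w14')
for c,p in comps(d,'yel',30)+comps(d,'blue',800): print(c.round(),len(p),p.mean(0).round(4),p[:,2].max().round(4))
E
```

```text
38.9 [0.5198 0.1372 0.1161] 94.98918420282921 [-0.0688  0.15    0.2276] [-0.0404 -0.0108 -0.0021] 0.06604730922941111 0.0
[438.  47.] 7729 [0.4018 0.1838 0.0596] 0.0656
[ 41. 141.] 285 [ 0.4659 -0.0381  0.03  ] 0.0345
[ 19. 246.] 5087 [ 0.535  -0.0604  0.0318] 0.0417
[322. 241.] 1248 [0.5085 0.1364 0.0485] 0.0781
[262. 327.] 246 [0.5188 0.1139 0.135 ] 0.1386
[384. 327.] 230 [0.5147 0.1605 0.1351] 0.1382
[ 92. 436.] 39 [0.6225 0.0143 0.093 ] 0.1916
[157. 442.] 518 [0.6725 0.0295 0.0475] 0.1771
[ 24. 134.] 2939 [ 0.4628 -0.0445  0.0333] 0.0537
[323. 331.] 14514 [0.5082 0.1363 0.1514] 0.1607
```

View pics/w14.png

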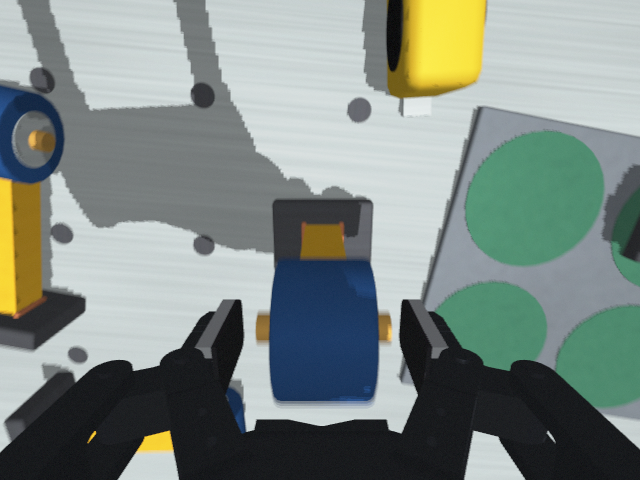

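P3 stands upright between the open fingers: pin ends at (262,327) and (384,327), level with the pads. Grip and lift.

>>> play_rows(motion=[[0,0,0,0,40],[0,0,0,0,40],[0,0,0,0,40],[0,0,0,0,40],[0,0,0,0,40]], newtons=120)

```text
clock: 39.58
position: [0.5205, 0.1374, 0.117]
ee_rot: [-0.0, -0.043, 0.999, 0.0]
contact_force: [-1.8, 2.1, 1.3]
width: 0.048
gripper_force: 123.5
```

>>> play_rows(motion=[[0,0,-0.3,0,40],[0,0,-0.7,0,40],[0,0,-1.1,0,40],[0,0,-1.1,0,40],[0,0,-1.1,0,40]])

```text
clock: 40.2
position: [0.5202, 0.137, 0.1601]
ee_rot: [-0.001, -0.043, 0.999, -0.0]
contact_force: [-0.5, -0.0, -8.4]
width: 0.048
gripper_force: 125.2
```

```bash
python3 st.py; python3 hang.py
python3 - <<'E'
from plan import *
plan([(.48,.20,.16,95,40),(.4808,.284,.16,95,40,2)],step=.035)
E
```

```text
40.2 [0.5202 0.137  0.1601] 94.98033203208918 [-0.4882 -0.0259 -8.4449] [ 0.0014  0.0025 -0.0025] 0.04802369147184573 125.22947788238525
hang 273 [0.5277 0.1416 0.0966] dx/dz,dy/dz [0.008 0.001]
from [0.5198 0.137  0.1599] 95.0 t 40.2
[[0.29, 0.55, -0.0, -0.0, 40], [0.57, 1.1, -0.0, -0.0, 40], [0.86, 1.66, -0.0, -0.0, 40], [0.79, 2.35, -0.0, -0.0, 40], [0.72, 3.05, -0.0, -0.0, 40]]
[[-0.07, 0.7, -0.0, -0.0, 40], [-0.07, 0.7, -0.0, -0.0, 40], [-0.07, 0.7, -0.0, -0.0, 40]]
end [0.4809 0.2842 0.1599] 95.0
```

>>> play_rows(motion=[[0.29,0.55,0,0,40],[0.57,1.1,0,0,40],[0.86,1.66,0,0,40],[0.79,2.35,0,0,40],[0.72,3.05,0,0,40]])

```text
clock: 40.88
position: [0.4807, 0.2567, 0.16]
ee_rot: [-0.001, -0.043, 0.999, -0.0]
contact_force: [1.5, -0.8, -7.4]
width: 0.0485
gripper_force: 125.6
```

>>> play_rows(motion=[[-0.07,0.7,0,0,40],[-0.07,0.7,0,0,40],[-0.07,0.7,0,0,40]])

```text
clock: 41.25
position: [0.4811, 0.2838, 0.16]
ee_rot: [-0.001, -0.044, 0.999, -0.001]
contact_force: [0.5, -0.3, -9.8]
width: 0.0486
gripper_force: 126.2
```

>>> play_rows(motion=[[0,0,0.35,0,40],[0,0,0.65,0,40],[0,0,0.8,0,40],[0,0,0.88,0,40],[0,0,0.88,0,40]])

```text
clock: 41.88
position: [0.4819, 0.2845, 0.1257]
ee_rot: [0.0, -0.043, 0.999, 0.0]
contact_force: [0.2, 0.8, -7.5]
width: 0.048
gripper_force: 126.2
```

```bash
python3 st.py; python3 hang.py
```

```text
41.875 [0.4819 0.2845 0.1257] 94.97252372927528 [ 0.2478  0.8259 -7.5457] [-0.0608 -0.0267 -0.0092] 0.0480028585768445 126.18343591690063
hang 253 [0.491  0.2878 0.0624] dx/dz,dy/dz [ 0.05  -0.018]
```

>>> play_rows(motion=[[0,0,0.05,0,40],[0,0,0.05,0,52],[0,0,0.05,0,58],[0,0,0.05,0,66],[0,0,0.05,0,66]])

```text
clock: 42.55
position: [0.482, 0.2845, 0.1242]
ee_rot: [0.001, -0.043, 0.999, 0.0]
contact_force: [0.9, -0.4, -0.2]
width: 0.066
gripper_force: 0.0
```

>>> play_rows(motion=[[0,0,-0.9,0,66],[0,0,-2,0,66],[-0.5,-1,-3,0,66],[-1,-2.1,-3.5,0,66],[-1.5,-3.2,-3.5,0,66]])

```text
clock: 43.18
position: [0.5543, 0.1613, 0.2664]
ee_rot: [0.003, -0.044, 0.999, 0.0]
contact_force: [0.0, 0.1, -0.3]
width: 0.0658
gripper_force: 0.0
```

>>> play_rows(motion=[[-0.6,-0.5,0,0,66],[-1.2,-1,0,0,66],[-1.2,-1,0,0,66],[-1.2,-1,0,0,66]])

```text
clock: 43.68
position: [0.6032, 0.1267, 0.2635]
ee_rot: [-0.001, -0.043, 0.999, 0.0]
contact_force: [-0.5, 0.5, 0.2]
width: 0.0659
gripper_force: 0.0
```

```bash
python3 look.py wrist w15 | cut -c1-140; python3 fw.py w15.npz cd
```

```text
tcp [0.603  0.127  0.2637] 95.0 t 43.725 w 0.06565137334799144
yel [406.   9.] 855 [0.4199 0.1852 0.037 ] zt 0.0567 rect [419.5 189.1] [ 4.2 33.5] 3.4
yel [155.  46.] 128 [ 0.4677 -0.0387  0.0318] zt 0.0337 rect [467.4 -39.4] [ 8.7 10.8] 80.1
yel [127. 118.] 3544 [ 0.5332 -0.0663  0.0389] zt 0.0401 rect [535.4 -70.9] [25.6 93.3] 82.8
yel [503.  95.] 1285 [0.4862 0.2738 0.0685] zt 0.0954 rect [485.7 273.7] [23.8  2.5] 7.9
yel [538.  84.] 253 [0.4868 0.2608 0.1433] zt 0.1454 rect [486.8 262.4] [10.9  7.8] 1.8
yel [624. 115.] 959 [0.4945 0.382  0.0691] zt 0.0823 rect [490.9 382.5] [25.5 10.7] 17.0
yel [255. 245.] 67 [0.6525 0.0591 0.0319] zt 0.0336 rect [653.8  58.2] [ 7.1 10.3] 4.4
yel [189. 267.] 2304 [ 0.6812 -0.011   0.0389] zt 0.04 rect [684.7 -10.4] [24.8 93.5] 6.9
blue [125.  36.] 3195 [ 0.465  -0.0569  0.0507] zt 0.0549 rect [464.8 -61.1] [36.5 38.1] 84.4
blue [582.  82.] 6756 [0.4858 0.2787 0.1618] zt 0.1668 rect [484.6 284.8] [37.7 36.9] 6.5
blue [  9. 123.] 2278 [ 0.5504 -0.2013  0.0136] zt 0.0157 rect [ 550.2 -203. ] [ 12.7 129. ] 81.6
blue [257. 268.] 1777 [0.6718 0.0653 0.0506] zt 0.0548 rect [675.8  61.5] [35.7 36.5] 7.5
c foot top 1045 [510.9 391.6] [71.1 18.4] 89.6 box [[501.0, 356.0], [520.0, 356.0], [520.0, 427.0], [502.0, 427.0]] ctr err mm [20.6 -2.7]
d foot top 2744 [484.6 285.4] [54.7 70.3] 4.9 box [[454.0, 318.0], [460.0, 248.0], [515.0, 253.0], [509.0, 323.0]] ctr err mm [4.3 0.7]
```

P3 stands on its spot, 4 mm off centre. Next P1: pin at (0.676, 0.062).

```bash
python3 -c "
from plan import *
plan([(.676,.062,.17,7,68),(.676,.062,.0105,7,68,2,.04)],step=.05)
"
```

```text
from [0.603  0.127  0.2637] 95.0 t 43.7
[[-0.17, -0.18, 0.23, 0.88, 68], [-0.34, -0.36, 0.47, 1.76, 68], [-0.5, -0.53, 0.7, 2.64, 68], [-0.67, -0.71, 0.94, 3.52, 68], [-0.84, -0.89, 1.17, 4.4, 68]]
[[-0.24, -0.01, 0.24, 0.88, 68], [-0.49, -0.02, 0.47, 1.76, 68], [-0.73, -0.04, 0.7, 2.64, 68], [-0.97, -0.05, 0.94, 3.52, 68], [-1.22, -0.06, 1.17, 4.4, 68]]
[[0.0, -0.0, 1.0, 0.0, 68], [0.0, -0.0, 2.0, 0.0, 68], [0.0, -0.0, 2.99, 0.0, 68], [0.0, -0.0, 3.99, 0.0, 68], [0.0, -0.0, 3.99, 0.0, 68]]
[[0.0, -0.0, 0.0, 0.0, 68]]
end [0.676  0.0619 0.0105] 7.0
```

>>> play_rows(motion=[[-0.17,-0.18,0.23,0.88,68],[-0.34,-0.36,0.47,1.76,68],[-0.5,-0.53,0.7,2.64,68],[-0.67,-0.71,0.94,3.52,68],[-0.84,-0.89,1.17,4.4,68]])

```text
clock: 44.35
position: [0.6397, 0.0948, 0.217]
ee_rot: [-0.0, 0.336, 0.942, 0.0]
contact_force: [0.1, 1.1, 0.4]
width: 0.0681
gripper_force: 0.0
```

>>> play_rows(motion=[[-0.24,-0.01,0.24,0.88,68],[-0.49,-0.02,0.47,1.76,68],[-0.73,-0.04,0.7,2.64,68],[-0.97,-0.05,0.94,3.52,68],[-1.22,-0.06,1.17,4.4,68]])

```text
clock: 44.98
position: [0.6762, 0.0624, 0.1703]
ee_rot: [-0.0, 0.664, 0.748, 0.0]
contact_force: [0.6, -0.0, -0.4]
width: 0.068
gripper_force: 0.0
```

```bash
python3 st.py; python3 -c "
from seg import *
d=grab('wrist')
for c,p in comps(d,'yel',30)+comps(d,'blue',500): print(c.round(),len(p),p.mean(0).round(4),p[:,2].max().round(4))
"
```

```text
44.975 [0.6762 0.0624 0.1703] 6.779759821685631 [ 0.5505 -0.0125 -0.4436] [ 0.0206 -0.0098  0.0073] 0.06798739972766749 0.0
[293. 229.] 78 [0.6543 0.0594 0.0322] 0.0341
[350. 229.] 67 [0.6994 0.0644 0.0321] 0.0346
[320. 313.] 2775 [ 0.6845 -0.0091  0.0388] 0.0416
[ 69. 311.] 111 [ 0.4683 -0.037   0.0295] 0.0344
[130. 345.] 2837 [ 0.5228 -0.0619  0.0343] 0.2232
[321. 229.] 3071 [0.6763 0.0666 0.0495] 0.0569
[ 60. 339.] 2813 [ 0.4704 -0.055   0.0453] 0.0567
[149. 460.] 1782 [ 0.5295 -0.208   0.0207] 0.2402
```

>>> play_rows(motion=[[0,0,1,0,68],[0,0,2,0,68],[0,0,2.99,0,68],[0,0.02,3.99,0,68],[0,0.02,3.99,0,68]])

```text
clock: 45.65
position: [0.6742, 0.0624, 0.0077]
ee_rot: [-0.003, 0.662, 0.75, -0.002]
contact_force: [-0.6, -0.1, 0.2]
width: 0.068
gripper_force: 0.0
```

>>> play_rows(motion=[[0,0,0,0,40],[0,0,0,0,40],[0,0,0,0,40],[0,0,0,0,40],[0,0,0,0,40]], newtons=120)

```text
clock: 46.28
position: [0.6784, 0.0621, 0.0131]
ee_rot: [0.001, 0.663, 0.749, 0.001]
contact_force: [-2.2, 1.5, 6.5]
width: 0.0484
gripper_force: 123.1
```

>>> play_rows(motion=[[0,0,-0.6,0,40],[0,0,-1.3,0,40],[0,0,-2.2,0,40],[0,0,-3.05,0,40],[0,0,-3.05,0,40]])

```text
clock: 46.9
position: [0.6799, 0.0613, 0.1353]
ee_rot: [0.003, 0.663, 0.749, 0.002]
contact_force: [0.6, -1.0, -5.0]
width: 0.0479
gripper_force: 124.8
```

>>> play_rows(motion=[[0,0,0,0,50.9],[0,0,0,0,51],[0,0,0,0,51],[0,0,0,0,51],[0,0,0,0,51]], newtons=20)

```text
clock: 47.52
position: [0.6776, 0.0608, 0.1322]
ee_rot: [0.001, 0.662, 0.749, -0.001]
contact_force: [0.1, -1.6, -9.1]
width: 0.0513
gripper_force: 16.5
```

```bash
python3 st.py; python3 hang.py; python3 -c "
from seg import *
d=grab('wrist')
for c,p in comps(d,'yel',30)+comps(d,'blue',500): print(c.round(),len(p),p.mean(0).round(4),p[:,2].max().round(4))
"
```

```text
47.525 [0.6776 0.0608 0.1322] 7.023937817480634 [ 0.0562 -1.6211 -9.086 ] [-0.2828 -0.0293 -0.0141] 0.05131273268172733 16.46329790353775
hang 166 [0.6857 0.0567 0.0572] dx/dz,dy/dz [0.056 0.131]
[265. 310.] 254 [0.6549 0.061  0.1384] 0.1411
[377. 310.] 252 [0.7011 0.0666 0.1383] 0.1417
[ 34. 332.] 207 [ 0.4688 -0.0384  0.0299] 0.0344
[ 87. 366.] 2323 [ 0.5105 -0.0606  0.0342] 0.1953
[321. 313.] 12621 [0.677  0.0718 0.1549] 0.1634
[ 32. 362.] 3606 [ 0.475  -0.0558  0.0419] 0.0565
```

>>> play_rows(motion=[[0,0,0.1,0,51],[0,0,0.25,0,51],[0,0,0.4,0,51],[0,0,0.4,0,58],[0,0,0.4,0,66]])

```text
clock: 48.25
position: [0.6785, 0.0614, 0.118]
ee_rot: [0.001, 0.663, 0.749, 0.001]
contact_force: [-0.3, -0.1, -0.7]
width: 0.066
gripper_force: 0.0
```

>>> play_rows(motion=[[0,0,0,0,66],[0,0,0,0,66],[0,0,0,0,66],[0,0,0,0,66]])

```text
clock: 48.75
position: [0.6776, 0.0614, 0.1162]
ee_rot: [-0.0, 0.663, 0.749, -0.0]
contact_force: [0.3, -0.3, -0.9]
width: 0.0652
gripper_force: 0.0
```

```bash
python3 st.py
cat > pins.py <<'E'
from seg import *
s=manip.get_state()['position']
d=grab('wrist')
for c,p in comps(d,'yel',30)+comps(d,'blue',500):
    if np.linalg.norm(p.mean(0)[:2]-s[:2])<.12: print(c.round(),len(p),p.mean(0).round(4),p[:,2].max().round(4))
E
python3 pins.py
```

```text
48.75 [0.6776 0.0614 0.1162] 6.980885261658441 [ 0.2665 -0.3139 -0.8731] [ 0.0012 -0.0296 -0.0429] 0.06522581176143336 0.0
[322. 311.] 2350 [0.6823 0.0331 0.0604] 0.0952
[267. 408.] 212 [0.6599 0.024  0.1345] 0.1381
[380. 408.] 210 [0.7066 0.0295 0.1343] 0.1382
[323. 384.] 7195 [0.6808 0.0454 0.1427] 0.1896
```

>>> play_rows(motion=[[-0.5,0.02,0,0,66],[-1.01,0.04,0,0,66],[-1.01,0.04,0,0,66],[-1.01,0.04,0,0,66]])

```text
clock: 49.3
position: [0.684, 0.021, 0.1164]
ee_rot: [-0.0, 0.663, 0.748, 0.0]
contact_force: [0.6, -0.2, 0.3]
width: 0.0659
gripper_force: 0.0
```

```bash
python3 st.py; python3 pins.py
```

```text
49.3 [0.684  0.021  0.1164] 6.913831001482768 [ 0.6179 -0.2356  0.3295] [-0.0074 -0.0254 -0.0079] 0.06589905638507762 0.0
[320. 243.] 1307 [0.6823 0.0324 0.0522] 0.1235
[257. 330.] 271 [0.6602 0.0203 0.1356] 0.1387
[380. 330.] 298 [0.7069 0.0257 0.1356] 0.1388
[319. 334.] 15325 [0.6826 0.0316 0.152 ] 0.1606
```

>>> play_rows(motion=[[-0.03,0,0,0,40],[-0.03,0,0,0,40],[-0.03,0,0,0,40],[-0.03,0,0,0,40],[-0.03,0,0,0,40]], newtons=120)

```text
clock: 49.98
position: [0.6839, 0.0209, 0.1174]
ee_rot: [-0.0, 0.662, 0.749, 0.0]
contact_force: [-3.2, 0.8, 5.4]
width: 0.048
gripper_force: 122.5
```

>>> play_rows(motion=[[0,0,-0.3,0,40],[0,0,-0.7,0,40],[0,0,-1.1,0,40],[0,0,-1.1,0,40],[0,0,-1.1,0,40]])

```text
clock: 50.6
position: [0.684, 0.0203, 0.1603]
ee_rot: [-0.0, 0.663, 0.749, -0.0]
contact_force: [0.1, 0.6, -8.4]
width: 0.0483
gripper_force: 124.8
```

```bash
python3 st.py; python3 hang.py; python3 pins.py;python3 - <<'E'
from plan import *
plan([(.62,.12,.16,2,40),(.6,.25,.16,-5,40),(.6,.383,.16,-5,40,2)],step=.035)
E
```

```text
50.6 [0.684  0.0203 0.1603] 6.982960637854484 [ 0.0887  0.6192 -8.4464] [0.0012 0.0651 0.0273] 0.04825881406829202 124.77059841156006
hang 277 [0.6877 0.0266 0.0965] dx/dz,dy/dz [0.015 0.009]
[320. 243.] 1303 [0.6822 0.0319 0.096 ] 0.1249
[262. 329.] 189 [0.6616 0.0198 0.1782] 0.1812
[380. 328.] 150 [0.7066 0.0251 0.1777] 0.1806
[321. 332.] 15100 [0.6831 0.0309 0.1943] 0.2032
from [0.6836 0.0203 0.1596] 7.0 t 50.7
[[0.67, -0.32, -0.0, 0.12, 40], [1.33, -0.64, -0.0, 0.25, 40], [2.0, -0.96, -0.01, 0.37, 40], [2.67, -1.28, -0.01, 0.5, 40], [3.49, -1.3, -0.01, 0.67, 40]]
[[0.81, -0.12, 0.0, 0.18, 40], [1.62, -0.24, 0.0, 0.35, 40], [2.44, -0.36, 0.0, 0.53, 40], [3.27, -0.36, 0.0, 0.53, 40], [4.1, -0.36, 0.0, 0.53, 40]]
[[0.83, -0.07, 0.0, -0.0, 40], [1.66, -0.14, 0.0, -0.0, 40], [1.66, -0.14, 0.0, -0.0, 40], [1.66, -0.14, 0.0, -0.0, 40]]
end [0.6001 0.3831 0.16  ] -5.0
```

>>> play_rows(motion=[[0.67,-0.32,0,0.12,40],[1.33,-0.64,0,0.25,40],[2.0,-0.96,0,0.37,40],[2.67,-1.28,0,0.5,40],[3.49,-1.3,0,0.67,40]])

```text
clock: 51.32
position: [0.6139, 0.1527, 0.1599]
ee_rot: [-0.001, 0.706, 0.708, -0.001]
contact_force: [0.5, -0.5, -7.2]
width: 0.0482
gripper_force: 125.2
```

>>> play_rows(motion=[[0.81,-0.12,0,0.18,40],[1.62,-0.24,0,0.35,40],[2.44,-0.36,0,0.53,40],[3.27,-0.36,0,0.53,40],[4.1,-0.36,0,0.53,40]])

```text
clock: 51.95
position: [0.6, 0.3174, 0.1598]
ee_rot: [-0.0, 0.737, 0.676, -0.001]
contact_force: [0.2, -0.1, -8.8]
width: 0.0481
gripper_force: 125.3
```

>>> play_rows(motion=[[0.83,-0.07,0,0,40],[1.66,-0.14,0,0,40],[1.66,-0.14,0,0,40],[1.66,-0.14,0,0,40]])

```text
clock: 52.45
position: [0.6001, 0.3821, 0.1596]
ee_rot: [0.001, 0.737, 0.676, -0.002]
contact_force: [-1.3, -2.4, -7.6]
width: 0.0478
gripper_force: 125.3
```

```bash
python3 st.py; python3 hang.py; python3 pins.py; python3 -c "
from fw import *
d=grab('wrist');P=cloud(d);s=manip.get_state()['position'];z0=s[2]+.015-.132+.014
m=(abs(P[...,2]-z0)<.004)&(np.hypot(P[...,0]-s[0],P[...,1]-s[1])<.07)
f=P[m];print(len(f),cv2.minAreaRect((f[:,:2]*1000).astype(np.float32)))
for c,p in comps(d,'green',100): print(' green',c.round(),len(p),(p[:,:2].min(0)/2+p[:,:2].max(0)/2).round(4),np.ptp(p,axis=0).round(3))"
```

```text
52.45 [0.6001 0.3821 0.1596] -4.973459799270023 [-1.2971 -2.3886 -7.6348] [-0.3182  0.0552 -0.0439] 0.04776122842508824 125.32732486724854
hang 224 [0.6076 0.3808 0.0912] dx/dz,dy/dz [0.107 0.02 ]
[166. 236.] 2541 [0.498  0.3975 0.0671] 0.1213
[320. 245.] 1078 [0.6012 0.3908 0.0938] 0.1209
[ 82. 244.] 536 [0.4938 0.4165 0.1428] 0.1469
[262. 328.] 188 [0.5786 0.3859 0.178 ] 0.1814
[380. 329.] 168 [0.6237 0.3815 0.1777] 0.1807
[ 86. 297.] 11841 [0.4999 0.3964 0.1578] 0.1688
[321. 332.] 15106 [0.602  0.3923 0.1941] 0.2029
4355 ((600.6814575195312, 383.4529113769531), (52.273433685302734, 70.02980041503906), 84.74154663085938)
 green [212. 215.] 2958 [0.5006 0.3926] [0.076 0.095 0.011]
 green [321. 192.] 3265 [0.6004 0.3935] [0.095 0.073 0.05 ]
 green [138. 208.] 398 [0.4512 0.4104] [0.016 0.033 0.004]
 green [177. 316.] 1195 [0.499  0.3333] [0.134 0.128 0.203]
```

>>> play_rows(motion=[[0.03,0,0.35,0,40],[0.03,0,0.65,0,40],[0.03,0,0.8,0,40],[0.03,0,0.88,0,40],[0.03,0,0.91,0,40]])

```text
clock: 53.22
position: [0.6002, 0.3843, 0.1258]
ee_rot: [-0.0, 0.737, 0.676, -0.0]
contact_force: [-5.0, -2.1, 5.5]
width: 0.048
gripper_force: 126.5
```

>>> play_rows(motion=[[0,0,0,0,40],[0,0,0,0,52],[0,0,0,0,58],[0,0,0,0,66],[0,0,0,0,66]])

```text
clock: 53.85
position: [0.6015, 0.3846, 0.1245]
ee_rot: [0.0, 0.737, 0.675, 0.001]
contact_force: [0.0, 0.2, 0.1]
width: 0.0659
gripper_force: 0.0
```

>>> play_rows(motion=[[0,0,-0.9,0,66],[0,0,-2,0,66],[-0.6,0,-3,0,66],[-1.6,0,-3.3,0,66],[-2.6,0,-3.3,0,66]])

```text
clock: 54.48
position: [0.5926, 0.2802, 0.2582]
ee_rot: [0.001, 0.737, 0.676, 0.002]
contact_force: [0.3, -0.6, 0.2]
width: 0.0659
gripper_force: 0.0
```

```bash
python3 st.py; python3 chk.py acd
python3 - <<'E'
from plan import *
plan([(.50,.1,.25,40,68),(.4634,-.062,.17,83,68,2)],step=.05)
E
```

```text
54.475 [0.5926 0.2802 0.2582] -4.972518083766359 [ 0.3428 -0.6455  0.2082] [-0.0426  0.0261 -0.0524] 0.06589146951439724 0.0
wrist
 green [232. 107.] 1907 [0.4991 0.3894] [0.078 0.091 0.14 ]
 green [316. 127.] 1615 [0.5999 0.3704] [0.095 0.074 0.016]
 green [207. 175.] 291 [0.4791 0.3208] [0.051 0.009 0.018]
 green [318. 210.] 5477 [0.5894 0.271 ] [0.094 0.093 0.006]
 green [246. 215.] 876 [0.5001 0.2751] [0.055 0.082 0.128]
 green [182. 201.] 311 [0.4628 0.2987] [0.059 0.029 0.133]
a foot top 240 [570.2 375. ] [31.9  8.1] 86.2 box [[565.0, 359.0], [573.0, 359.0], [575.0, 391.0], [567.0, 391.0]] ctr err mm [-29.8  -9. ]
c foot top 2583 [490.7 392.5] [67.4 55.5] 83.7 box [[459.0, 362.0], [515.0, 356.0], [522.0, 423.0], [467.0, 429.0]] ctr err mm [ 0.4 -1.8]
d foot top 2096 [485.  285.3] [56.1 69.6] 5.3 box [[454.0, 317.0], [460.0, 248.0], [516.0, 253.0], [510.0, 323.0]] ctr err mm [4.7 0.6]
scene
 green [425. 318.] 284 [0.4884 0.2837] [0.077 0.094 0.022]
 green [395. 339.] 1231 [0.5893 0.2736] [0.093 0.092 0.015]
 green [468. 360.] 203 [0.5005 0.4158] [0.074 0.048 0.012]
 green [427. 
[... 725 characters left out ...]
], [489.0, 377.0], [478.0, 377.0]] ctr err mm [ -7.1 -21.8]
d foot top 79 [479.  264.1] [21.9 32. ] 89.1 box [[463.0, 253.0], [495.0, 253.0], [495.0, 275.0], [463.0, 275.0]] ctr err mm [ -1.3 -20.6]
from [0.592  0.2791 0.2569] -5.2 t 54.6
[[-0.78, -0.31, 0.03, -0.75, 68], [-1.56, -0.63, 0.06, -1.51, 68], [-2.33, -0.94, 0.09, -2.26, 68], [-3.11, -1.26, 0.11, -3.01, 68], [-3.89, -1.57, 0.14, -3.76, 68]]
[[-0.42, -0.73, 0.03, -0.76, 68], [-1.01, -1.31, 0.43, -1.62, 68], [-1.59, -1.9, 0.83, -2.48, 68], [-2.18, -2.49, 1.23, -3.34, 68], [-2.76, -3.08, 1.63, -4.2, 68]]
[[-0.04, -0.83, 0.4, -0.86, 68], [-0.04, -0.83, 0.4, -0.86, 68], [-0.04, -0.83, 0.4, -0.86, 68]]
end [ 0.4633 -0.0619  0.1701] 83.0
```

>>> play_rows(motion=[[-0.78,-0.31,0.03,-0.75,68],[-1.56,-0.63,0.06,-1.51,68],[-2.33,-0.94,0.09,-2.26,68],[-3.11,-1.26,0.11,-3.01,68],[-3.89,-1.57,0.14,-3.76,68]])

```text
clock: 55.25
position: [0.5155, 0.1313, 0.2504]
ee_rot: [0.0, 0.478, 0.878, 0.0]
contact_force: [-0.5, 0.4, 0.1]
width: 0.0676
gripper_force: 0.0
```

>>> play_rows(motion=[[-0.42,-0.73,0.03,-0.76,68],[-1.01,-1.31,0.43,-1.62,68],[-1.59,-1.9,0.83,-2.48,68],[-2.18,-2.49,1.23,-3.34,68],[-2.76,-3.08,1.63,-4.2,68]])

```text
clock: 55.88
position: [0.4718, -0.0285, 0.1849]
ee_rot: [0.001, 0.131, 0.991, 0.0]
contact_force: [0.8, -0.3, 0.6]
width: 0.068
gripper_force: 0.0
```

>>> play_rows(motion=[[-0.04,-0.83,0.4,-0.86,68],[-0.04,-0.83,0.4,-0.86,68],[-0.04,-0.83,0.4,-0.86,68]])

```text
clock: 56.25
position: [0.4648, -0.0599, 0.1696]
ee_rot: [0.001, 0.06, 0.998, 0.0]
contact_force: [0.5, 0.4, -0.2]
width: 0.068
gripper_force: 0.0
```

```bash
python3 st.py; python3 pins.py
```

```text
56.25 [ 0.4648 -0.0599  0.1696] 83.11487137792359 [ 0.4645  0.3814 -0.1946] [ 0.0321 -0.001   0.0056] 0.06796670982512566 0.0
[290. 226.] 65 [ 0.46   -0.0849  0.0319] 0.0342
[346. 227.] 87 [ 0.4658 -0.0402  0.0319] 0.0346
[318. 311.] 2817 [ 0.5341 -0.0714  0.0387] 0.0415
[318. 226.] 3140 [ 0.4585 -0.0618  0.0493] 0.0569
```

>>> play_rows(motion=[[0.02,-0.07,1,0,68],[0.02,-0.07,2,0,68],[0.02,-0.07,2.99,0,68],[0.02,-0.07,3.97,0,68],[0.02,-0.07,3.97,0,68]])

```text
clock: 56.92
position: [0.4613, -0.0618, 0.0089]
ee_rot: [-0.003, 0.059, 0.998, 0.001]
contact_force: [-0.2, 0.2, 0.6]
width: 0.0678
gripper_force: 0.0
```

>>> play_rows(motion=[[0,0,0,0,40],[0,0,0,0,40],[0,0,0,0,40],[0,0,0,0,40],[0,0,0,0,40]], newtons=120)

```text
clock: 57.55
position: [0.4642, -0.0631, 0.0125]
ee_rot: [0.002, 0.059, 0.998, -0.0]
contact_force: [0.1, 2.8, 6.6]
width: 0.0484
gripper_force: 123.1
```

>>> play_rows(motion=[[0,0,-0.6,0,40],[0,0,-1.3,0,40],[0,0,-2.2,0,40],[0,0,-3.05,0,40],[0,0,-3.05,0,40]])

```text
clock: 58.18
position: [0.4647, -0.0638, 0.1347]
ee_rot: [0.003, 0.06, 0.998, -0.001]
contact_force: [2.0, -0.4, -6.5]
width: 0.048
gripper_force: 124.8
```

>>> play_rows(motion=[[0,0,0,0,50.9],[0,0,0,0,50.9],[0,0,0,0,50.9],[0,0,0,0,50.9],[0,0,0,0,50.9]], newtons=20)

```text
clock: 58.8
position: [0.4642, -0.0636, 0.1325]
ee_rot: [0.001, 0.06, 0.998, -0.0]
contact_force: [1.4, -0.8, -7.1]
width: 0.0513
gripper_force: 23.2
```

```bash
python3 st.py; python3 hang.py; python3 pins.py
```

```text
58.8 [ 0.4642 -0.0636  0.1325] 83.17499354154164 [ 1.4095 -0.756  -7.1089] [-0.0643 -0.4277  0.027 ] 0.05132870541399682 23.207996785640717
hang 272 [ 0.4744 -0.0581  0.0662] dx/dz,dy/dz [-0.075 -0.008]
[264. 311.] 245 [ 0.4572 -0.0868  0.1416] 0.1446
[378. 310.] 239 [ 0.4627 -0.0404  0.1415] 0.1446
[321. 313.] 13179 [ 0.452  -0.0626  0.1583] 0.1665
```

>>> play_rows(motion=[[0,0,0.1,0,50.9],[0,0,0.25,0,50.9],[0,0,0.42,0,50.9],[0,0,0.42,0,58],[0,0,0.42,0,66]])

```text
clock: 59.52
position: [0.463, -0.0634, 0.1164]
ee_rot: [0.001, 0.059, 0.998, -0.0]
contact_force: [0.7, -0.8, -0.6]
width: 0.0661
gripper_force: 0.0
```

>>> play_rows(motion=[[0,0,0,0,66],[0,0,0,0,66],[0,0,0,0,66],[0,0,0,0,66]])

```text
clock: 60.02
position: [0.4627, -0.0633, 0.1155]
ee_rot: [-0.0, 0.059, 0.998, 0.0]
contact_force: [0.3, -0.6, 0.1]
width: 0.0664
gripper_force: 0.0
```

```bash
python3 st.py; python3 hang.py; python3 pins.py
```

```text
60.025 [ 0.4627 -0.0633  0.1155] 83.18439468169645 [ 0.3145 -0.58    0.0897] [-0.0231  0.0112 -0.0058] 0.06636781813564313 0.0
hang 238 [ 0.4742 -0.0585  0.0527] dx/dz,dy/dz [0.038 0.02 ]
[320. 256.] 1617 [ 0.458  -0.0636  0.0562] 0.0879
[259. 346.] 283 [ 0.4645 -0.088   0.1353] 0.1386
[381. 346.] 297 [ 0.4701 -0.0414  0.1354] 0.1386
[320. 350.] 15003 [ 0.4579 -0.0635  0.1515] 0.189
```

>>> play_rows(motion=[[-0.22,-0.02,0,0,66],[-0.22,-0.02,0,0,66],[-0.22,-0.02,0,0,66]])

```text
clock: 60.5
position: [0.4715, -0.0651, 0.1156]
ee_rot: [-0.0, 0.059, 0.998, 0.0]
contact_force: [-0.0, -0.7, -0.2]
width: 0.066
gripper_force: 0.0
```

>>> play_rows(motion=[[0,0,0,0,40],[0,0,0,0,40],[0,0,0,0,40],[0,0,0,0,40],[0,0,0,0,40]], newtons=120)

```text
clock: 61.12
position: [0.4714, -0.0649, 0.1165]
ee_rot: [0.0, 0.059, 0.998, 0.0]
contact_force: [-0.5, 1.5, 6.0]
width: 0.0481
gripper_force: 122.5
```

>>> play_rows(motion=[[0,0,-0.3,0,40],[0,0,-0.7,0,40],[0,0,-1.1,0,40],[0,0,-1.1,0,40],[0,0,-1.1,0,40]])

```text
clock: 61.75
position: [0.4705, -0.0649, 0.1588]
ee_rot: [-0.001, 0.059, 0.998, 0.0]
contact_force: [-0.7, -0.8, -7.9]
width: 0.0481
gripper_force: 125.0
```

```bash
python3 st.py; python3 hang.py; python3 pins.py;python3 - <<'E'
from plan import *
plan([(.56,.15,.16,84.7,40),(.5885,.274,.16,84.7,40,3)],step=.035)
E
```

```text
61.75 [ 0.4705 -0.0649  0.1588] 83.18406564378115 [-0.6739 -0.7576 -7.884 ] [-0.0104  0.075  -0.0283] 0.04808924182339061 125.03641605377197
hang 277 [ 0.4735 -0.0591  0.0957] dx/dz,dy/dz [0.026 0.014]
[322. 238.] 1270 [ 0.4564 -0.0633  0.0937] 0.1229
[262. 326.] 168 [ 0.4641 -0.0874  0.1775] 0.1811
[381. 325.] 187 [ 0.4692 -0.0423  0.1776] 0.1802
[321. 329.] 15336 [ 0.4581 -0.0639  0.1941] 0.2025
from [ 0.4703 -0.0649  0.1586] 83.2 t 61.9
[[-0.23, 0.8, -0.01, -0.02, 40], [-0.45, 1.6, -0.01, -0.04, 40], [-0.68, 2.4, -0.02, -0.06, 40], [-0.91, 3.2, -0.02, -0.09, 40], [-1.13, 4.0, -0.03, -0.11, 40]]
[[-0.25, 0.79, -0.0, -0.02, 40], [-0.49, 1.59, -0.01, -0.04, 40], [-0.59, 2.38, -0.01, -0.04, 40], [-0.69, 3.17, -0.01, -0.04, 40], [-0.79, 3.96, -0.01, -0.04, 40]]
[[-0.1, 0.79, 0.0, -0.0, 40], [-0.1, 0.79, 0.0, -0.0, 40], [-0.1, 0.79, 0.0, -0.0, 40], [-0.1, 0.79, 0.0, -0.0, 40]]
end [0.5883 0.2742 0.1602] 84.7
```

>>> play_rows(motion=[[-0.23,0.8,0,-0.02,40],[-0.45,1.6,0,-0.04,40],[-0.68,2.4,0,-0.06,40],[-0.91,3.2,-0.02,-0.09,40],[-1.13,4.0,-0.03,-0.11,40]])

```text
clock: 62.48
position: [0.5351, 0.0893, 0.1599]
ee_rot: [-0.001, 0.05, 0.999, -0.0]
contact_force: [1.0, -0.3, -7.5]
width: 0.0484
gripper_force: 125.8
```

>>> play_rows(motion=[[-0.25,0.79,0,-0.02,40],[-0.49,1.59,-0.01,-0.04,40],[-0.59,2.38,-0.01,-0.04,40],[-0.69,3.17,-0.01,-0.04,40],[-0.79,3.96,-0.01,-0.04,40]])

```text
clock: 63.1
position: [0.582, 0.2436, 0.1598]
ee_rot: [-0.001, 0.046, 0.999, -0.0]
contact_force: [0.6, 0.1, -7.3]
width: 0.0484
gripper_force: 125.8
```

>>> play_rows(motion=[[-0.1,0.79,0,0,40],[-0.1,0.79,0,0,40],[-0.1,0.79,0,0,40],[-0.1,0.79,0,0,40]])

```text
clock: 63.6
position: [0.5889, 0.273, 0.1606]
ee_rot: [-0.001, 0.047, 0.999, -0.0]
contact_force: [-0.2, -0.2, -8.8]
width: 0.0481
gripper_force: 126.3
```

```bash
python3 st.py; python3 hang.py; python3 -c "
from fw import *
d=grab('wrist');P=cloud(d);s=manip.get_state()['position'];z0=s[2]+.015-.132+.014
m=(abs(P[...,2]-z0)<.004)&(np.hypot(P[...,0]-s[0],P[...,1]-s[1])<.07)
f=P[m];print(len(f),cv2.minAreaRect((f[:,:2]*1000).astype(np.float32)))
rep(d,'acd')"
```

```text
63.6 [0.5889 0.273  0.1606] 84.64178280432465 [-0.2285 -0.1941 -8.7632] [-0.0228 -0.0585  0.0036] 0.04809148056339783 126.28834962844849
hang 281 [0.5938 0.2771 0.0971] dx/dz,dy/dz [ 0.048 -0.01 ]
4247 ((583.3495483398438, 273.7423400878906), (70.15049743652344, 46.784690856933594), 84.25736236572266)
a foot top 3745 [601.7 383.5] [55.5 69.6] 84.6 box [[564.0, 359.0], [634.0, 353.0], [639.0, 408.0], [570.0, 414.0]] ctr err mm [ 1.7 -0.5]
c foot top 5028 [489.6 393.5] [70.4 55.5] 84.6 box [[459.0, 361.0], [514.0, 356.0], [521.0, 426.0], [465.0, 431.0]] ctr err mm [-0.7 -0.8]
d foot top 1114 [486.9 363.9] [10.9 55.3] 84.5 box [[459.0, 361.0], [514.0, 356.0], [515.0, 367.0], [460.0, 372.0]] ctr err mm [ 6.6 79.2]
```

>>> play_rows(motion=[[-0.03,0.02,0.35,0,40],[-0.03,0.02,0.65,0,40],[-0.03,0.02,0.8,0,40],[-0.03,0.02,0.88,0,40],[-0.03,0.02,0.92,0,40]])

```text
clock: 64.32
position: [0.5911, 0.2746, 0.1247]
ee_rot: [0.0, 0.046, 0.999, -0.0]
contact_force: [-0.7, -1.3, -4.5]
width: 0.048
gripper_force: 126.7
```

>>> play_rows(motion=[[0,0,0,0,40],[0,0,0,0,52],[0,0,0,0,58],[0,0,0,0,66],[0,0,0,0,66]])

```text
clock: 64.95
position: [0.5911, 0.2747, 0.1254]
ee_rot: [0.001, 0.046, 0.999, 0.0]
contact_force: [-0.1, 0.1, 0.2]
width: 0.0659
gripper_force: 0.0
```

>>> play_rows(motion=[[0,0,-0.9,0,66],[0,0,-2,0,66],[0,-1,-3,0,66],[0,-2,-3.3,0,66],[0,-3,-3.3,0,66]])

```text
clock: 65.58
position: [0.5803, 0.1542, 0.2587]
ee_rot: [0.002, 0.046, 0.999, 0.0]
contact_force: [0.7, -0.6, -0.2]
width: 0.066
gripper_force: 0.0
```

>>> play_rows(motion=[[1,-0.3,0,0,66],[2,-0.6,0,0,66],[2.7,-0.6,0,0,66],[2.7,-0.6,0,0,66],[2.7,-0.6,0,0,66]])

```text
clock: 66.2
position: [0.4709, 0.1413, 0.257]
ee_rot: [0.001, 0.046, 0.999, 0.0]
contact_force: [-0.0, 0.3, 0.7]
width: 0.0657
gripper_force: 0.0
```

```bash
python3 st.py; python3 -c "
from fw import *
d=grab('wrist','w20');np.savez('w20.npz',**d)
rep(d,'abcd')
for c,p in comps(d,'blue',500): print(c.round(),p[:,2].max().round(4))"
```

```text
66.2 [0.4709 0.1413 0.257 ] 84.6908505135447 [-0.014   0.2642  0.6502] [-0.01    0.0118 -0.0561] 0.06573827368532444 0.0
a foot top 1770 [601.7 383.3] [55.8 70. ] 84.2 box [[564.0, 359.0], [634.0, 352.0], [639.0, 408.0], [570.0, 415.0]] ctr err mm [ 1.7 -0.7]
b foot top 1552 [587.8 274.7] [69.6 53.3] 84.2 box [[558.0, 243.0], [611.0, 237.0], [618.0, 307.0], [565.0, 312.0]] ctr err mm [-1.7  0.1]
c foot top 1326 [477.1 394.3] [70.3 29.9] 84.8 box [[459.0, 361.0], [489.0, 358.0], [495.0, 428.0], [465.0, 431.0]] ctr err mm [-13.2   0. ]
d foot top 2109 [484.4 285.1] [56.2 69.7] 5.1 box [[453.0, 317.0], [460.0, 248.0], [515.0, 253.0], [509.0, 322.0]] ctr err mm [4.1 0.4]
[624. 230.] 0.1477
[525. 234.] 0.1686
[ 23. 297.] 0.0203
[500. 344.] 0.3115
[612. 363.] 0.1669
```

View pics/w20.png

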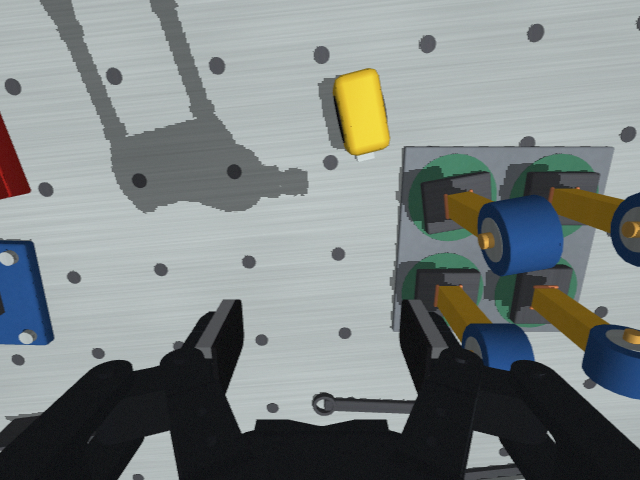

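All four posts stand on their own spots (feet at about (455,200), (560,195), (448,290), (542,295)) with centring within about 4 mm. Now shut the jaw.

Run:
```python
from plan import *
plan([(.5398,-.2425,.2,83,50),(.5398,-.2425,.110,83,50,1),(.5398,-.2425,.110,83,4,4)],step=.055)
print('slide vector from (.5404,-.2425) to (.5325,-.3000):'); a=np.radians(83); d=np.array([.5325-.5398,-.3-(-.2425)])/.04; print(d@[-np.sin(a),np.cos(a)],d@[np.cos(a),np.sin(a)])
```

```text
from [0.471  0.1413 0.2568] 84.7 t 66.2
[[-0.33, -1.17, 0.18, 0.02, 50], [-0.65, -2.35, 0.35, 0.04, 50], [-0.98, -3.52, 0.53, 0.06, 50], [-1.3, -4.7, 0.71, 0.08, 50], [-1.63, -5.87, 0.89, 0.11, 50]]
[[-0.34, -1.17, 0.17, 0.02, 50], [-0.69, -2.34, 0.35, 0.04, 50], [-1.04, -3.5, 0.53, 0.06, 50], [-1.04, -3.5, 1.65, 0.06, 50], [-1.04, -3.5, 2.78, 0.06, 50]]
[[0.0, -0.0, -0.0, -0.0, 50], [0.0, -0.0, -0.0, -0.0, 4], [0.0, -0.0, -0.0, -0.0, 4], [0.0, -0.0, -0.0, -0.0, 4], [0.0, -0.0, -0.0, -0.0, 4]]
[[0.0, -0.0, -0.0, -0.0, 4]]
end [ 0.5399 -0.2423  0.11  ] 83.0
slide vector from (.5404,-.2425) to (.5325,-.3000):
0.005952491529641102 -1.4490262481558394
```

>>> play_rows(motion=[[-0.33,-1.17,0.18,0.02,50],[-0.65,-2.35,0.35,0.04,50],[-0.98,-3.52,0.53,0.06,50],[-1.3,-4.7,0.71,0.08,50],[-1.63,-5.87,0.89,0.11,50]], newtons=30)

```text
clock: 66.88
position: [0.5144, -0.1008, 0.2204]
ee_rot: [0.0, 0.056, 0.998, 0.0]
contact_force: [1.2, 0.1, -0.0]
width: 0.0499
gripper_force: 0.0
```

>>> play_rows(motion=[[-0.34,-1.17,0.17,0.02,50],[-0.69,-2.34,0.35,0.04,50],[-1.04,-3.5,0.53,0.06,50],[-1.04,-3.5,0.53,0.06,50],[-1.04,-3.5,0.53,0.06,50]])

```text
clock: 67.5
position: [0.539, -0.2425, 0.1989]
ee_rot: [-0.001, 0.062, 0.998, 0.001]
contact_force: [-0.1, 0.0, -0.3]
width: 0.0501
gripper_force: 0.0
```

>>> play_rows(motion=[[0,0,1.1,0,50],[0,0,2.25,0,50],[0,0,2.25,0,50],[0,0,2.25,0,4],[0,0,2.25,0,4]])

```text
clock: 68.12
position: [0.5403, -0.2428, 0.1121]
ee_rot: [0.002, 0.061, 0.998, -0.001]
contact_force: [0.4, 2.2, 5.5]
width: 0.0141
gripper_force: 5.1
```

>>> play_rows(motion=[[0,0,0,0,4],[0,0,0,0,4],[0,0,0,0,4]])

```text
clock: 68.5
position: [0.5403, -0.2428, 0.1122]
ee_rot: [0.002, 0.061, 0.998, -0.001]
contact_force: [0.8, 0.8, 6.3]
width: 0.0134
gripper_force: 32.1
```

```bash
python3 st.py
```

```text
68.5 [ 0.5403 -0.2428  0.1122] 82.9810562939111 [0.7963 0.7867 6.2977] [ 0.2311 -0.0445  0.0353] 0.01335641552393825 32.13702142238617
```

Tab held. Slide shut, ending with a slow few millimetres past.

>>> play_rows(motion=[[0,-0.35,0,0,4],[0,-0.7,0,0,4],[0,-1.0,0,0,4],[0,-1.2,0,0,4],[0,-1.3,0,0,4]])

```text
clock: 69.12
position: [0.534, -0.2942, 0.1121]
ee_rot: [0.002, 0.061, 0.998, -0.0]
contact_force: [1.3, 3.2, 7.2]
width: 0.0137
gripper_force: 32.2
```

>>> play_rows(motion=[[0,-0.05,0,0,4],[0,-0.1,0,0,4],[0,-0.1,0,0,4],[0,-0.1,0,0,4]])

```text
clock: 69.62
position: [0.5337, -0.2967, 0.1122]
ee_rot: [0.002, 0.061, 0.998, 0.001]
contact_force: [1.8, 5.1, 7.4]
width: 0.0138
gripper_force: 32.2
```

```bash
python3 st.py
```

```text
69.625 [ 0.5337 -0.2967  0.1122] 82.96173160578746 [1.7958 5.1422 7.4242] [ 0.7589 -0.2768  0.1215] 0.013813876702356473 32.22368806600571
```

>>> play_rows(motion=[[0,-0.05,0,0,4],[0,-0.1,0,0,4],[0,-0.1,0,0,4]])

```text
clock: 70.0
position: [0.5337, -0.2968, 0.1122]
ee_rot: [0.002, 0.062, 0.998, 0.004]
contact_force: [4.1, 14.7, 10.7]
width: 0.0136
gripper_force: 32.8
```

>>> play_rows(motion=[[0,0.1,0,0,4],[0,0.1,0,0,40],[0,0.1,0,0,40],[0,0.1,-1,0,40],[0,0.1,-2,0,40]])

```text
clock: 70.62
position: [0.5312, -0.2983, 0.1897]
ee_rot: [-0.001, 0.062, 0.998, 0.0]
contact_force: [0.6, -0.6, 1.0]
width: 0.0398
gripper_force: 0.0
```

>>> play_rows(motion=[[1,0.3,-1,0,60],[2,0.6,-2,0,60],[2,0.6,-2.5,0,60],[2,0.6,-2.5,0,60],[2,0.6,-2.5,0,60]])

```text
clock: 71.25
position: [0.4551, -0.2644, 0.2884]
ee_rot: [-0.001, 0.061, 0.998, 0.001]
contact_force: [0.3, 0.1, -0.2]
width: 0.0599
gripper_force: 0.0
```

```bash
python3 st.py; python3 look.py wrist w21 | grep red; python3 -c "
from h import *
grab('scene','s21')"
```

```text
71.25 [ 0.4551 -0.2644  0.2884] 82.96404166189252 [ 0.3229  0.0552 -0.2447] [0.039  0.0098 0.016 ] 0.05989726747660923 0.0
red [386. 135.] 2407 [ 0.3967 -0.1916  0.0299] zt 0.0894 rect [ 417.8 -187.3] [29.3 21.3] 3.6
red [297. 303.] 841 [ 0.525  -0.2958  0.1359] zt 0.1372 rect [ 533.3 -296.9] [13.7 39.3] 82.1
```

View pics/s21.png

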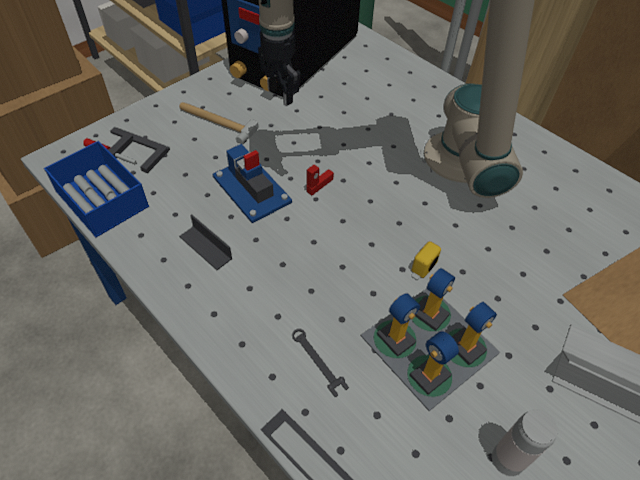

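The final scene shows four posts upright on the pallet (400,320), (438,300), (478,335), (435,365), the vise shut and empty, and the bystanders in place. The jaw met a hard stop at its starting position.

```bash
python3 -c "
from rig import manip
print(manip.sign_off())"
```

```text
the job is handed in; nothing more can be done
None
```

The job is handed in: all four pivot posts stand upright on their own green spots (three within about 2 mm of centre, one about 4 mm off), and the empty vise's jaw is shut against its stop; on the way, post_v slipped from the grip and fell to the bench beside the vise, and I picked it up again from there.

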